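# Change the bearing under the agitator of the powder feeder's drive head

### The arm

A 6-joint arm with a two-finger parallel gripper is mounted at the origin on a cart in front of the work surface, level with it; the furniture and walls round the work are solid. World frame = base frame: x ahead of the robot, y to its left, z up, the work surface at z = 0. Lengths are in m, angles in rad, forces in N, time in s.
With the tool pointing down it reaches from about 0.35 to 0.975 m from the base axis. Payload 4.9 kg.
Tool frame: the origin (TCP) lies at the very end of the fingers, on their centre line; the grasp point (between the pads) lies 19 mm behind it; x points along the fingers, y is the direction in which the jaws open and shut, and the axes are right-handed (so a half turn about x gives the same grasp; the last joint's range is limited). The gripper opens to 85 mm and grips with 20 to 120 N. Pads are 22 mm wide; open, the fingers measure 114 mm over their backs; the gripper's body (76 mm by 85 mm) begins 54 mm behind the grasp point. The pads swing forward as they close: fully open they stand 13 mm farther back than shut.
Start: joints at [1.043, 0.053, 1.613, -0, 1.476, -0.119], TCP at [0.248, 0.573, 0.193] pointing down, gripper open.
Joint ranges: [-3.01, 3.01], [-1.01, 2.22], [0.06, 2.58], [-1.02, 4.17], [0.09, 2.62], [-3.14, 3.14]. Speed limits (rad/s): [2.57, 2.57, 3.14, 3.14, 3.14, 3.14].

### API

Orientations are given as a rotation vector (axis times angle).
In Python, from station import ctrl, get_image, calibration, finish_job, search_frame, cut_out, mark_of gives the robot as it stands. The module is installed in compiled form; this text tells all that it offers.
- The arm moves only by the tool arm_command, never from a script. Its argument "plan" is a list that holds one entry, the list of rows, each a list of 7 numbers: the shift along the tool's x, y, z in m, then the turn, a rotation vector about the tool's x, y, z in degrees, then the finger opening in m, from 0 to 0.0854. A call has 1 to 20 rows; each row shifts and turns the pose as measured when the row begins, along the tool's axes as they then stand; what a row does not reach is not made up. A row lasts 1/12 s, in which the tool goes at most 41.7 mm and 7.16 degrees, less where a joint would pass 70% of its speed; a pose out of reach is approached as far as the arm can. A call with a gripper value outside its range is refused whole. The fingers move at their own pace and stop on an object; "squeeze" is the grip in N (left out, the last holds). Time passes only in rows, so rows that do not move let the fingers close. It gives the time, the measured TCP pose, the force and the opening at its end, in the units of the state.
- ctrl.get_obs(): the state, without advancing time (a new reading comes with each control period).
- get_image(name): name is "scene" or "top" or "wrist"; returns the picture (400x640x3 uint8, red, green, blue); there is no depth.
- calibration(name): a dict with "fx", "fy", "cx", "cy" (pixels), "cam_to_world" (4x4, takes a point from camera to world coordinates); the wrist camera has in their place "hand_eye" (4x4, takes a point from camera to tool coordinates, whose origin is the TCP and whose axes are the tool frame's). Camera axes: x right, y down, z forward; pixel columns grow to the right and rows downward; lengths in m; the calibration is good to about 2 mm. The wrist camera is an equidistant fisheye: a pixel r from the principal point sees the ray r / f radians off the axis. A picture is of the moment at which its call begins: read the wrist's pose just before it. calibration takes no time and is no camera call.
- finish_job(): hands the job in, once; it reports no verdict.
Trained networks look in the newest picture that a camera, given by its name, has taken for a name from the list of things; names that differ only in an ending like _2 or _b are one class to them, and where a whole thing is asked for, a point or a joint stands for the part that bears it (a point fixed in the world has none). Each returns a list of dicts, best first, with "conf" (0 to 1); they miss things now and then, are a little off and sometimes report something else, mostly with a low value. They report only what shows in the picture. A call takes as long as a camera call. They do not tell look-alikes from the thing itself.
- search_frame(camera, thing): "at" ([x, y, z] in m, in the coordinates of the camera as it stood for that picture, good to about 4 mm: the middle of the surface that is visible of it).
- cut_out(camera, thing): "mask" (400x640 bool, what is visible of it).
- mark_of(camera, thing): "at" ([x, y, z] in m, in the coordinates of the camera as it stood for that picture, good to about 4 mm: a listed point, or the origin of a listed thing).
The state is a dict: "t": time; "q": joint angles; "dq": joint speeds; "effort": joint torques, N m; "tool_pos": TCP position; "tool_rot": TCP orientation; "contact_force": force on the tool from outside, world axes, zero at the start; "wrist_torque": the same for the moment, N m; "opening": finger opening in m.
Only numpy, scipy, OpenCV 4.12 (cv2) and the standard library are available. Lean on these libraries where they do the work, as an engineer would, in place of code of your own. Each camera call takes 0.05 s, during which the arm holds its last target. There are 200 camera calls.

### The job

Change the bearing on the drive head: lift off the paddle agitator and then the brass spacer collar and lay both in the rectangular parts tray, take the old bearing off the shaft and put it in the round pan. Slide the new bearing of the same size onto the shaft, then put the collar and the agitator back on top of it, the agitator dropped fully home with its slot over the drive pin. Leave the smaller bearing where it lies.

Things in the scene. Friction and masses are not known exactly. Their poses are not given: they have to be found in the camera images.
- drive_head: Grey gear housing fixed to the bench, foot 124 (x) x 110 (y) mm, a short input shaft low on its +x side. Origin: underside, on the axis of its upright shaft. Bearing seat (56 mm wide) at height 36 mm; above it the shaft is 22 mm thick up to 59, tapers to 15 at 63, then an 11 mm nose with a tapered tip ends at 86. A drive pin, 5 mm thick, 22 long, crosses the nose along x at height 71.
- agitator: Steel hub 34 mm wide, 36 high, with two pitched paddles along its +x and -x (120 mm tip to tip, 4 to 27 mm up; arms 8 mm thick, 15.5 up). Origin: centre of the hub's underside, z up. Underside: slot 10 wide, 10 deep along x, blind bore 16 wide, 22 deep. A half turn makes no difference. At the start it sits on the collar, underside 66 mm up, slot over the pin. 0.22 kg.
- collar: Plain brass spacer collar, 48 mm outside, 26 mm bore, 14 mm high, under the agitator at the start (underside 52 mm above the bench). Origin: centre of its underside, z up. 0.12 kg.
- old_bearing: The old ball bearing with dull dark races, 62 mm outside, 26 mm bore, 16 mm high, on the shaft's seat under the collar at the start (underside 36 mm above the bench). Origin: centre of its underside, z up. 0.2 kg.
- new_bearing: The new ball bearing, bright steel races with a black shield, 62 mm outside, 26 mm bore, 16 mm high, lying flat on the bench. Origin: centre of its underside, z up. 0.2 kg.
- small_bearing: Another, smaller bright ball bearing, 44 mm outside, 17 mm bore, 13 mm high, lying flat on the bench; it does not fit this shaft. Origin: centre of its underside. Leave it alone.
- parts_tray: Shallow rectangular metal tray fixed to the bench, 170 mm (its x) x 150 mm (its y), floor 3 mm above the bench, walls 3 mm thick with a rolled rim up to 19 mm high. Origin: middle of its underside, z up. Side area for the agitator and the collar.
- pan: Round shallow pale pan fixed to the bench, 196 mm across the rim and 16 mm high, flat floor about 144 mm across and 2 mm above the bench. Origin: middle of its underside, z up. The old bearing goes in here.
Mind the look-alikes: they are no part of the job. What is shaped like the old_bearing but green is not meant.

How it is judged:
By the outcome, as a careful person would: the job done as asked, in the order asked, and still so for the second after the job is handed in, with the robot touching nothing.
It also fails if it takes over 138 s, if anything falls off the work surface, if the arm or the gripper's body presses on something with over 40 N, if the wrist force passes 120 N, or if a joint passes its speed limit or range.

## Working session

There is one attempt and no reset: what is moved stays moved. The work goes in short steps, Python scripts to look and compute and a tool call to move; the robot and the scene stay as the last step left them, time stands still between calls to the robot, and variables do not carry over. Pictures are saved under pics/ and viewed, about 12 in all and at most 16, crops included, and the job is handed in when it is done.

Besides the shell and the picture viewer there is one more tool, called as name(argument=value, ...), one argument or row to a line, values as JSON. arm_command: Moves the arm, as the interface text tells. Its arguments: {"type":"object","properties":{"plan":{"type":"array","items":{"type":"array","items":{"type":"array","items":{"type":"number"}}}},"squeeze":{"type":"number"}},"required":["plan"]}

```bash
mkdir -p pics; cat > h.py <<'E'
import numpy as np,cv2
from scipy.spatial.transform import Rotation as R
from station import ctrl,get_image,calibration,finish_job,search_frame,cut_out,mark_of
np.set_printoptions(precision=4,suppress=True)
def T():
    o=ctrl.get_obs();M=np.eye(4);M[:3,:3]=R.from_rotvec(o["tool_rot"]).as_matrix();M[:3,3]=o["tool_pos"];return M
def c2w(cam,M=None):
    c=calibration(cam)
    return (M if M is not None else T())@c["hand_eye"] if cam=="wrist" else np.array(c["cam_to_world"])
def W(cam,p,M=None): return (c2w(cam,M)@np.r_[p,1])[:3]
def pix(cam,u,v,z,M=None):
    c=calibration(cam);a=np.array([(u-c["cx"])/c["fx"],(v-c["cy"])/c["fy"]])
    if cam=="wrist":
        th=np.hypot(*a);d=np.r_[a/max(th,1e-9)*np.sin(th),np.cos(th)]
    else: d=np.r_[a,1]
    C=c2w(cam,M);d=C[:3,:3]@d;o=C[:3,3];return o+d*(z-o[2])/d[2]
def save(n,im): cv2.imwrite(f"pics/{n}.png",im[:,:,::-1])
E
python3 - <<'E'
from h import *
o=ctrl.get_obs();print(o["t"],o["tool_pos"],T()[:3,:3].tolist(),o["opening"],o["contact_force"])
for c in ["top","scene"]:
    im=get_image(c);save(c+"0",im);print(c,c2w(c)[:3].round(3).tolist())
    for n in ["drive_head","agitator","collar","old_bearing","new_bearing","small_bearing","parts_tray","pan"]:
        for f in (mark_of,):
            print(c,n,[(W(c,d["at"]),round(d["conf"],2)) for d in f(c,n)][:4])
E
```

```text
0.0 [0.2481 0.5729 0.1916] [[-0.001041070543633893, 0.39759539918262526, 0.9175602512755945], [-0.0017900049195561096, 0.9175585375973044, -0.3975966875675452], [-0.9999978560249574, -0.0020563635634454347, -0.00024354544502264153]] 0.08555724716082949 [-0.1186 -0.5884 -0.1077]
top [[0.016, -0.999, 0.047, 0.456], [-1.0, -0.017, -0.014, 0.183], [0.015, -0.047, -0.999, 0.933]]
top drive_head [(array([ 0.5071,  0.4148, -0.0027]), 0.75)]
top agitator [(array([0.5076, 0.4122, 0.0654]), 0.82), (array([ 0.6556, -0.0386, -0.0007]), 0.28)]
top collar [(array([0.5082, 0.415 , 0.0537]), 0.59)]
top old_bearing [(array([0.5042, 0.4165, 0.0318]), 0.48)]
top new_bearing [(array([0.3498, 0.2863, 0.0002]), 0.65)]
top small_bearing [(array([ 0.658 , -0.0411, -0.0018]), 0.77)]
top parts_tray [(array([ 0.5062,  0.1758, -0.0018]), 0.57)]
top pan [(array([ 0.5434, -0.0696,  0.0005]), 0.96)]
scene [[0.759, -0.28, 0.588, -0.04], [-0.651, -0.316, 0.69, -0.449], [-0.007, -0.906, -0.422, 0.459]]
scene drive_head [(array([0.5029, 0.4149, 0.0016]), 0.91)]
scene agitator [(array([0.5078, 0.4172, 0.0623]), 0.92)]
scene collar [(array([0.499 , 0.4153, 0.0556]), 0.46)]
scene old_bearing [(array([0.3751, 0.3889, 0.0017]), 0.63), (array([0.5032, 0.4173, 0.0299]), 0.5)]
scene new_bearing [(array([0.3441, 0.2865, 0.0011]), 0.88)]
scene small_bearing [(array([ 0.6587, -0.0429, -0.0023]), 0.7)]
scene parts_tray [(array([0.5094, 0.1736, 0.0006]), 0.6)]
scene pan [(array([ 0.5415, -0.0725, -0.0042]), 0.69)]
```

View pics/top0.png

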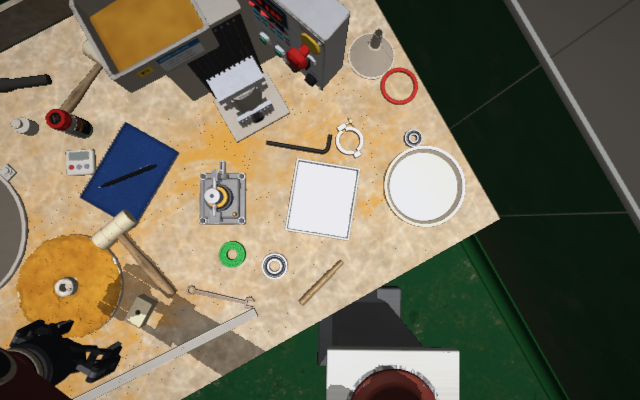

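View pics/scene0.png

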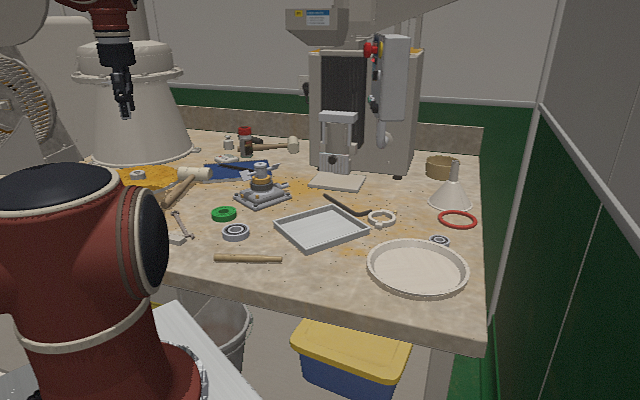

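The top view shows the drive head at (222,198), green decoy at (232,253), new bearing at (274,265), tray at (322,198), pan at (424,187) and small bearing at (413,138). I'll move the wrist camera closer to the drive head and check the zoomed crop.

```bash
python3 - <<'E'
from h import *
im=cv2.imread("pics/top0.png")[150:290,185:385];cv2.imwrite("pics/c1.png",cv2.resize(im,None,fx=4,fy=4,interpolation=cv2.INTER_CUBIC))
c=calibration("wrist");print(c)
import cv2 as v
for n in ["parts_tray","drive_head"]:
    for d in cut_out("top",n)[:1]:
        ys,xs=np.where(d["mask"]);z=0.019 if n=="parts_tray" else .01
        P=np.float32([pix("top",x,y,z)[:2] for x,y in zip(xs,ys)])*1000;print(n,v.minAreaRect(P))
E
```

```text
{'fx': 309.70691628693146, 'fy': 309.70691628693146, 'cx': 313.6171058828168, 'cy': 199.97440048358183, 'hand_eye': array([[-0.0005, -0.2672,  0.9636, -0.1834],
       [ 1.    , -0.0001,  0.0005, -0.0004],
       [-0.    ,  0.9636,  0.2672, -0.0685],
       [ 0.    ,  0.    ,  0.    ,  1.    ]])}Traceback (most recent call last):
  File "<stdin>", line 8, in <module>
  File "h.py", line 16, in pix
    C=c2w(cam,M);d=C[:3,:3]@d;o=C[:3,3];return o+d*(z-o[2])/d[2]
  File "h.py", line 8, in c2w
    c=calibration(cam)
ValueError: time passes only in moves, steps and waits
```

View pics/c1.png

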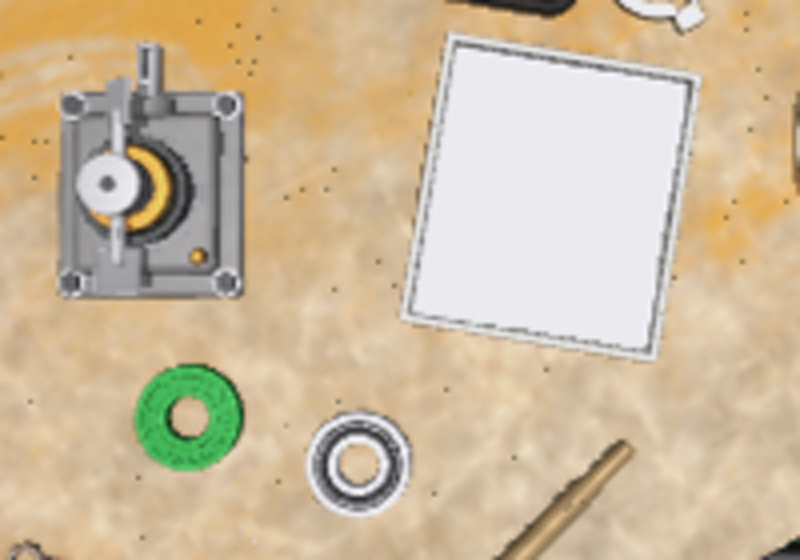

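Close crop: the head is nearly square to the world axes and the paddles run along world x. The tray is yawed about -8°. Nothing blocks the way, so I'm moving above the head.

arm_command(
  plan=[
    [[0, 0, 0, -6.1, 0, 0, 0.085], [0, 0, 0, -6.1, 0, 0, 0.085], [0, 0, 0, -6.1, 0, 0, 0.085], [0, 0, 0, -6.1, 0, 0, 0.085], [0.002, -0.016, 0.026, 0, 0, 0, 0.085], [0.002, -0.016, 0.026, 0, 0, 0, 0.085], [0.002, -0.016, 0.026, 0, 0, 0, 0.085], [0.002, -0.016, 0.026, 0, 0, 0, 0.085], [0.002, -0.016, 0.026, 0, 0, 0, 0.085], [0.002, -0.016, 0.026, 0, 0, 0, 0.085], [0.002, -0.016, 0.026, 0, 0, 0, 0.085], [0.002, -0.016, 0.026, 0, 0, 0, 0.085], [0.002, -0.016, 0.026, 0, 0, 0, 0.085], [0.002, -0.016, 0.026, 0, 0, 0, 0.085], [0, 0, 0, 0, 0, 0, 0.085], [0, 0, 0, 0, 0, 0, 0.085]],
  ],
  squeeze=40,
)

```text
t: 2.28
tool_pos: [0.526, 0.4186, 0.1722]
tool_rot: [-0.032, 1.569, 0.037]
contact_force: [0.2, 0.6, -0.9]
opening: 0.0851
```

```bash
cat > look.py <<'E'
from h import *
import sys
o=ctrl.get_obs();M=T();print(o["t"],M[:3,3],"yaw",np.degrees(np.arctan2(M[1,1],M[0,1])),"xax",M[:3,0],o["opening"],o["contact_force"])
im=get_image("wrist");save(sys.argv[1],im)
for n in sys.argv[2:]:
    print(n,[(W("wrist",d["at"],M),round(d["conf"],2)) for d in mark_of("wrist",n)][:3])
E
python3 look.py w1 drive_head agitator collar old_bearing
```

```text
2.2833 [0.526  0.4186 0.1722] yaw 92.5108467933217 xax [ 0.001   0.0029 -1.    ] 0.08507146327184752 [ 0.2192  0.6481 -0.9448]
drive_head []
agitator [(array([0.5033, 0.4145, 0.0653]), 0.62)]
collar [(array([0.5081, 0.4146, 0.0556]), 0.72)]
old_bearing [(array([0.3741, 0.3853, 0.0019]), 0.56)]
```

View pics/w1.png

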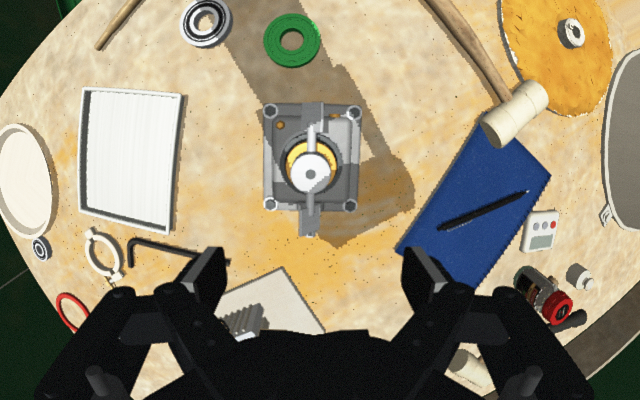

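Wrist view: hub top at (311,174), paddle arm running near-vertically (311,125)–(314,205), and foot bolts at (270,113), (355,112), (269,205), (350,205).

```bash
python3 - <<'E'
from h import *
M=T()
im=cv2.imread("pics/w1.png");g=cv2.cvtColor(im[90:250,240:385],cv2.COLOR_BGR2GRAY)
cv2.imwrite("pics/c2.png",cv2.resize(im[90:250,240:385],None,fx=5,fy=5,interpolation=cv2.INTER_CUBIC)[:, :])
print("hub",pix("wrist",311,174,.102,M))
B=[pix("wrist",u,v,.012,M)[:2] for u,v in[(270,113),(355,112),(269,205),(350,205)]];print(np.array(B),np.mean(B,0))
hub=np.mean([W("wrist",d["at"],M) for d in search_frame("wrist","agitator")[:1]],0);print("vis",hub)
m=cut_out("wrist","agitator")
if m:
    ys,xs=np.where(m[0]["mask"]);P=np.float32([(x,y) for x,y in zip(xs,ys)]);print(cv2.minAreaRect(P),len(xs))
E
```

```text
hub [0.5037 0.4174 0.102 ]
[[0.4539 0.3694]
 [0.4484 0.4629]
 [0.5596 0.3705]
 [0.5552 0.4647]] [0.5043 0.4169]
vis [0.4992 0.416  0.0937]
((310.5, 169.0), (134.0, 39.0), 90.0) 2974
```

View pics/c2.png

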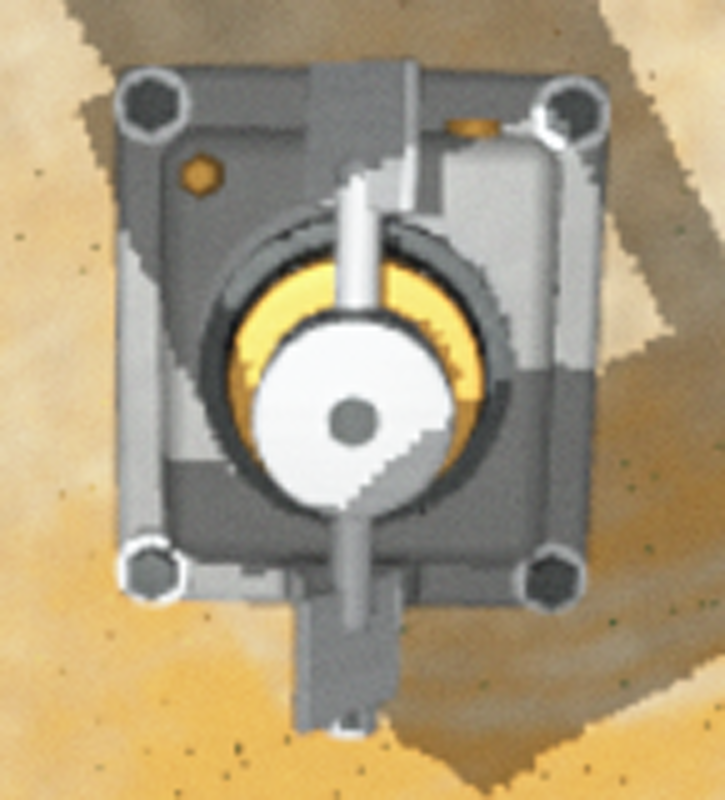

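arm_command(
  plan=[
    [[0, 0, -0.011, 0, 0, 0, 0.085], [0.005, -0.0007, -0.011, 0, 0, -0.17, 0.085], [0.02, 0, 0, 0, 0, 0, 0.085], [0.02, 0, 0, 0, 0, 0, 0.085], [0.02, 0, 0, 0, 0, 0, 0.085], [0.01, 0, 0, 0, 0, 0, 0.085], [0, 0, 0, 0, 0, 0, 0.085], [0, 0, 0, 0, 0, 0, 0.085]],
  ],
)

```text
t: 3.3
tool_pos: [0.4944, 0.4229, 0.0991]
tool_rot: [-0.041, 1.565, 0.046]
contact_force: [-0.3, -0.7, 0.3]
opening: 0.0849
```

```bash
python3 look.py w2 agitator
```

```text
3.3 [0.4944 0.4229 0.0991] yaw 93.16714863696883 xax [ 0.0049  0.0038 -1.    ] 0.08492009686606826 [-0.3023 -0.685   0.2865]
agitator [(array([0.5029, 0.416 , 0.0657]), 0.55)]
```

View pics/w2.png

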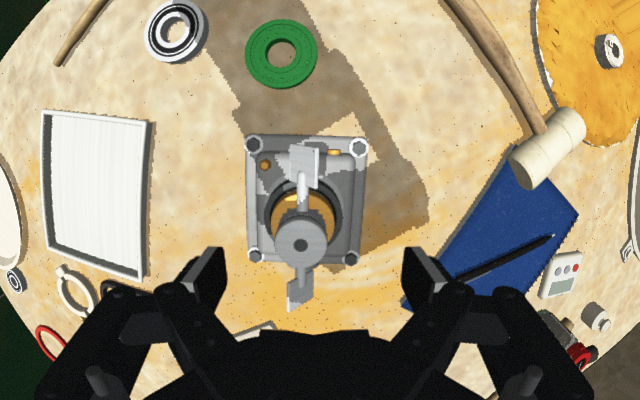

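The hub shows at (301,243), clear between the fingers. I'll write a helper that prints the tool-frame shifts and turns needed.

```bash
cat > go.py <<'E'
from h import *
import sys
def need(x,y,z,yaw):
    o=ctrl.get_obs();M=T();a=np.radians(yaw)
    G=np.c_[[0,0,-1],[np.cos(a),np.sin(a),0],[np.sin(a),-np.cos(a),0]]
    print("t",o["t"],"pos",M[:3,3],"op",round(o["opening"],4),"F",o["contact_force"],"\n shift mm",(M[:3,:3].T@(np.array([x,y,z])-M[:3,3])*1000).round(1),"turn deg",R.from_matrix(M[:3,:3].T@G).as_rotvec(degrees=True).round(2))
if __name__=="__main__": need(*map(float,sys.argv[1:5]))
E
python3 - <<'E'
from h import *
M=T();print(pix("wrist",301,243,.102,M))
E
python3 go.py .504 .417 .1 92
```

```text
[0.5057 0.4157 0.102 ]
t 3.4 pos [0.4952 0.4231 0.1   ] op 0.0849 F [-0.4744  0.3722  0.2984] 
 shift mm [ 0.  -6.6  8.5] turn deg [ 1.15  0.37 -0.25]
```

arm_command(
  plan=[
    [[0, -0.004, 0.005, 0.6, 0.2, -0.1, 0.085], [0, -0.0025, 0.004, 0.5, 0.1, -0.1, 0.085], [0, 0, 0, 0, 0, 0, 0.085], [0, 0, 0, 0, 0, 0, 0.085]],
  ],
)

```text
t: 3.73
tool_pos: [0.508, 0.4178, 0.1049]
tool_rot: [-0.023, 1.564, 0.029]
contact_force: [1.2, 0.0, 0.3]
opening: 0.0848
```

```bash
python3 go.py .5047 .4165 .071 92
```

```text
t 3.7333 pos [0.508  0.4178 0.1049] op 0.0848 F [1.1762 0.0149 0.2511] 
 shift mm [33.8 -1.3 -3.6] turn deg [-0.08  0.4  -0.23]
```

arm_command(
  plan=[
    [[0.01, -0.001, -0.003, 0, 0.4, -0.2, 0.085], [0.01, 0, 0, 0, 0, 0, 0.085], [0.008, 0, 0, 0, 0, 0, 0.085], [0, 0, 0, 0, 0, 0, 0.085]],
  ],
)

```text
t: 4.07
tool_pos: [0.5061, 0.4168, 0.0756]
tool_rot: [-0.024, 1.569, 0.027]
contact_force: [0.2, -0.2, -1.1]
opening: 0.085
```

```bash
python3 go.py .5047 .4165 .071 92;python3 go.py .5047 .4165 .071 92
```

```text
t 4.0667 pos [0.5061 0.4168 0.0756] op 0.085 F [ 0.1617 -0.1785 -1.0557] 
 shift mm [ 4.6 -0.2 -1.4] turn deg [-0.15  0.08 -0.1 ]
t 4.0667 pos [0.5061 0.4168 0.0756] op 0.085 F [ 0.1617 -0.1785 -1.0557] 
 shift mm [ 4.6 -0.2 -1.4] turn deg [-0.15  0.08 -0.1 ]
```

arm_command(
  plan=[
    [[0.003, 0, -0.001, 0, 0, 0, 0.06], [0, 0, 0, 0, 0, 0, 0.05], [0, 0, 0, 0, 0, 0, 0.02], [0, 0, 0, 0, 0, 0, 0.02], [0, 0, 0, 0, 0, 0, 0.02], [0, 0, 0, 0, 0, 0, 0.02], [0, 0, 0, 0, 0, 0, 0.02], [0, 0, 0, 0, 0, 0, 0.02]],
  ],
)

```text
t: 4.73
tool_pos: [0.5039, 0.4166, 0.0707]
tool_rot: [-0.026, 1.571, 0.026]
contact_force: [-0.1, -0.7, -0.2]
opening: 0.0199
```

```bash
python3 look.py w3; python3 go.py .5047 .4165 .071 92
```

```text
4.7333 [0.5039 0.4166 0.0707] yaw 91.88985827119508 xax [-0.0007  0.0004 -1.    ] 0.01985503070181815 [-0.1198 -0.7463 -0.158 ]
t 4.7833 pos [0.504  0.4166 0.0708] op 0.0202 F [ 0.6881 -0.2032 -0.0305] 
 shift mm [-0.2 -0.1  0.7] turn deg [-0.11 -0.03 -0.03]
```

View pics/w3.png

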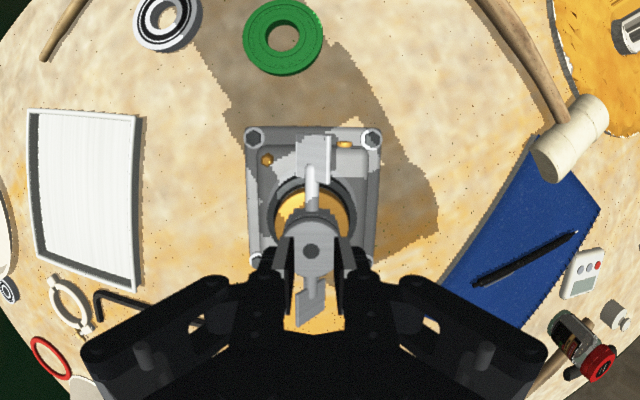

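```bash
python3 - <<'E'
from h import *
im=cv2.imread("pics/w3.png");cv2.imwrite("pics/c3.png",cv2.resize(im[190:350,225:405],None,fx=4,fy=3.7,interpolation=cv2.INTER_CUBIC))
o=ctrl.get_obs();print(o["opening"],o["wrist_torque"],o["contact_force"])
E
```

```text
0.02017638766501997 [-0.0318 -0.0225  0.0086] [ 0.6881 -0.2032 -0.0305]
```

View pics/c3.png

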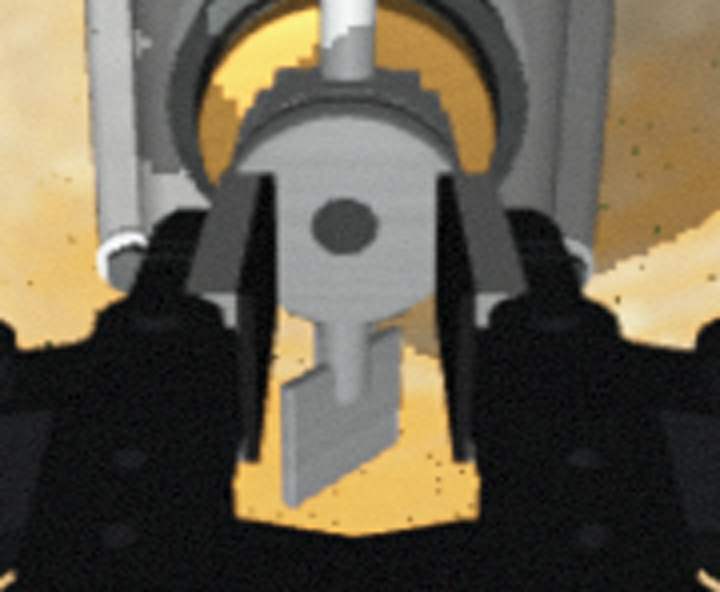

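```bash
python3 - <<'E'
from h import *
c=calibration("wrist");H=np.linalg.inv(c["hand_eye"])
def pj(p):
    q=(H@np.r_[p,1])[:3];th=np.arctan2(np.hypot(q[0],q[1]),q[2]);a=q[:2]/np.hypot(*q[:2])*th;return (a*c["fx"]+[c["cx"],c["cy"]]).round(1)
for x in (0,-.01,-.019,-.03,-.05):
    print(x,[pj([x,y,z]) for y in(-.01,.01,) for z in(-.011,.011)])
Mi=np.linalg.inv(T())
for z in(.066,.08,.102,.11,.12):print(z,[pj((Mi@np.r_[.505+dx,.4165+dy,z,1])[:3]) for dx,dy in((0,0),(-.017,0),(0,.017))])
o=ctrl.get_obs();print(o["q"],T()[:3,3])
E
```

```text
0 [array([297.4, 210.4]), array([298., 243.]), array([329.6, 210.4]), array([329., 243.])]
-0.01 [array([296.6, 215.5]), array([297.2, 249.4]), array([330.5, 215.5]), array([329.8, 249.4])]
-0.019 [array([295.7, 220.6]), array([296.5, 255.8]), array([331.3, 220.6]), array([330.5, 255.8])]
-0.03 [array([294.6, 227.4]), array([295.5, 264.4]), array([332.4, 227.4]), array([331.6, 264.4])]
-0.05 [array([292.2, 242.4]), array([293.4, 282.7]), array([334.9, 242.4]), array([333.7, 282.7])]
0.066 [array([313.3, 225.9]), array([314.2, 200.7]), array([339.4, 226.7])]
0.08 [array([313.3, 234. ]), array([314.2, 207.1]), array([341.3, 234.7])]
0.102 [array([313.3, 249.1]), array([314.3, 219.3]), array([344.7, 249.8])]
0.11 [array([313.3, 255.5]), array([314.4, 224.6]), array([346.2, 256.2])]
0.12 [array([313.3, 264.4]), array([314.5, 231.9]), array([348.1, 265.1])]
[ 0.5767  0.2183  1.6414  0.0008  1.2821 -1.0273] [0.504  0.4166 0.0708]
```

The opening reads exactly what I commanded, and the pads seem to cover the hub top. That suggests the tips are above the hub, so I'll check from the side camera.

```bash
python3 - <<'E'
from h import *
im=get_image("scene");save("s1",im)
c=calibration("scene");C=np.linalg.inv(c["cam_to_world"])
def pj(p):
    q=C@np.r_[p,1];return np.array([q[0]/q[2]*c["fx"]+c["cx"],q[1]/q[2]*c["fy"]+c["cy"]]).round(1)
x,y,z=T()[:3,3]
for h in(.0708,.09,.102,.115,.144):print(h,pj([x,y,h]))
u,v=pj([x,y,.1]).astype(int);print(u,v)
cv2.imwrite("pics/s1c.png",cv2.resize(im[v-50:v+50,u-60:u+60,::-1],None,fx=6,fy=6,interpolation=cv2.INTER_CUBIC))
E
```

```text
0.0708 [259.6 173.8]
0.09 [259.1 167.1]
0.102 [258.8 162.8]
0.115 [258.5 158.1]
0.144 [257.8 147.5]
258 163
```

View pics/s1c.png

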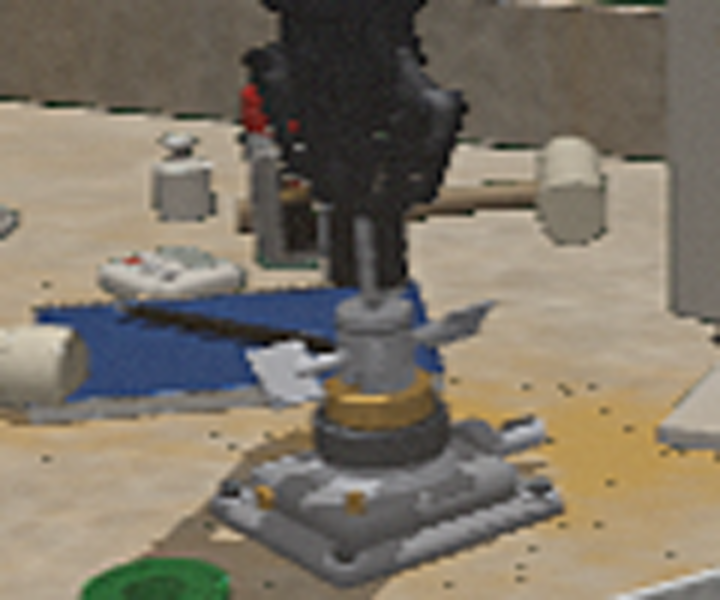

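The side view confirms it: the finger ends (tip near z≈0.108) sit just above the hub. The real tips are about 40 mm short of the reported TCP. I'll open the fingers and go lower with force checks.

arm_command(
  plan=[
    [[0, 0, 0, 0, 0, 0, 0.06], [0, 0, 0, 0, 0, 0, 0.06], [0, 0, 0, 0, 0, 0, 0.06], [0.006, 0, 0, 0, 0, 0, 0.06], [0.006, 0, 0, 0, 0, 0, 0.06], [0.006, 0, 0, 0, 0, 0, 0.06], [0.006, 0, 0, 0, 0, 0, 0.06], [0.004, 0, 0, 0, 0, 0, 0.06], [0, 0, 0, 0, 0, 0, 0.06]],
  ],
)

```text
t: 5.58
tool_pos: [0.5036, 0.4163, 0.0392]
tool_rot: [-0.026, 1.572, 0.026]
contact_force: [-0.3, -1.1, 0.4]
opening: 0.0598
```

```bash
python3 go.py .5047 .4165 .032 92; cat > sc.py <<'E'
from h import *
import sys
n,x,y,z=sys.argv[1],*map(float,sys.argv[2:5])
c=calibration("scene");C=np.linalg.inv(c["cam_to_world"]);q=C@[x,y,z,1]
u,v=int(q[0]/q[2]*c["fx"]+c["cx"]),int(q[1]/q[2]*c["fy"]+c["cy"]);print(u,v)
im=get_image("scene");cv2.imwrite(f"pics/{n}.png",cv2.resize(im[v-50:v+50,u-60:u+60,::-1],None,fx=6,fy=6,interpolation=cv2.INTER_CUBIC))
E
python3 sc.py s2 .504 .4165 .1
```

```text
t 5.5833 pos [0.5036 0.4163 0.0392] op 0.0598 F [-0.2739 -1.1012  0.3702] 
 shift mm [7.2 0.2 1.1] turn deg [-0.12 -0.08 -0.  ]
258 163
```

View pics/s2.png

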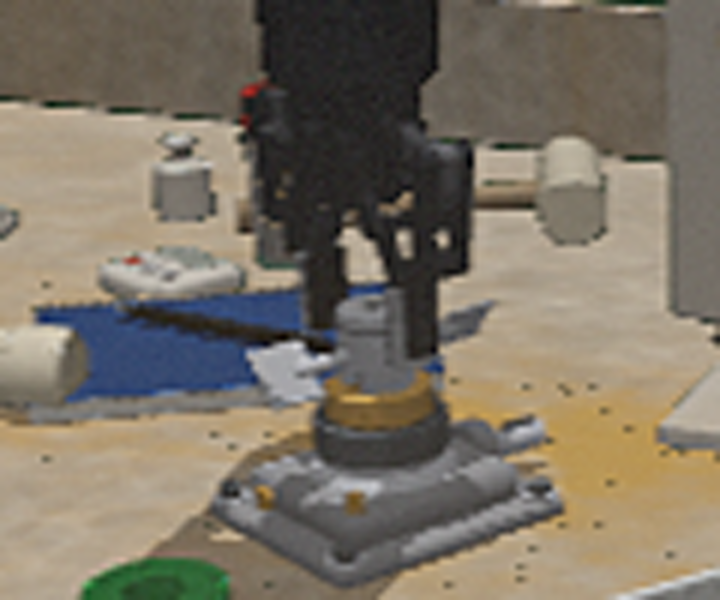

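Now the tips straddle the hub, about 20 mm below its top, with no contact force. I'll go down 11 mm more and close.

arm_command(
  plan=[
    [[0.006, 0, 0.001, 0, 0, 0, 0.06], [0.005, 0, 0, 0, 0, 0, 0.06], [0, 0, 0, 0, 0, 0, 0.06], [0, 0, 0, 0, 0, 0, 0.02], [0, 0, 0, 0, 0, 0, 0.02], [0, 0, 0, 0, 0, 0, 0.02], [0, 0, 0, 0, 0, 0, 0.02], [0, 0, 0, 0, 0, 0, 0.02], [0, 0, 0, 0, 0, 0, 0.02]],
  ],
  squeeze=40,
)

```text
t: 6.38
tool_pos: [0.5052, 0.4166, 0.0276]
tool_rot: [-0.025, 1.571, 0.026]
contact_force: [-0.2, 0.6, -0.6]
opening: 0.0328
```

```bash
python3 go.py .5047 .4165 .13 92
```

```text
t 6.3833 pos [0.5052 0.4166 0.0276] op 0.0328 F [-0.2407  0.6348 -0.5808] 
 shift mm [-102.4   -0.    -0.5] turn deg [-0.12 -0.02 -0.03]
```

Gripped: the opening is 33 mm against a 34 mm hub. Lifting.

arm_command(
  plan=[
    [[-0.004, 0, 0, 0, 0, 0, 0.02], [-0.008, 0, 0, 0, 0, 0, 0.02], [-0.01, 0, 0, 0, 0, 0, 0.02], [-0.015, 0, 0, 0, 0, 0, 0.02], [-0.02, 0, 0, 0, 0, 0, 0.02], [-0.015, 0, 0, 0, 0, 0, 0.02], [0, 0, 0, 0, 0, 0, 0.02]],
  ],
)

```text
t: 6.97
tool_pos: [0.5037, 0.4158, 0.1041]
tool_rot: [-0.027, 1.574, 0.025]
contact_force: [0.3, 0.7, -0.1]
opening: 0.0328
```

```bash
python3 - <<'E'
from h import *
P=np.array([pix("top",185+u/4,150+v/4,.019)[:2] for u,v in[(450,38),(697,78),(655,357),(403,318)]]);print(P,P.mean(0))
c=P.mean(0);d=(P[0]+P[1]-P[2]-P[3]);a=np.arctan2(d[1],d[0]);print(np.degrees(a),np.linalg.norm(P[0]-P[3]),np.linalg.norm(P[0]-P[1]))
ex=np.array([np.cos(a),np.sin(a)]);ey=np.array([-ex[1],ex[0]])
print("agi",c+.028*ey,"col",c-.035*ey)
n=pix("top",185+359/4,150+463/4,.016);print("new",n); print(pix("top",424.5,187,.016))
E
python3 go.py .512 .203 .08 92
```

```text
[[0.5996 0.2371]
 [0.5783 0.0893]
 [0.4119 0.1122]
 [0.4326 0.2616]] [0.5056 0.175 ]
-8.092078772860619 0.1688215510824634 0.14931885133221648
agi [0.5095 0.2027] col [0.5007 0.1404]
new [0.3467 0.286  0.016 ]
[ 0.5394 -0.0682  0.016 ]
t 6.9667 pos [0.5037 0.4158 0.1041] op 0.0328 F [ 0.2823  0.6663 -0.1373] 
 shift mm [  24.3 -212.9    1.4] turn deg [-0.11 -0.21  0.07]
```

arm_command(
  plan=[
    [[0, -0.02, 0, 0, 0, 0, 0.02], [0, -0.025, 0, 0, 0, 0, 0.02], [0, -0.025, 0, 0, 0, 0, 0.02], [0, -0.025, 0, 0, 0, 0, 0.02], [0, -0.025, 0, 0, 0, 0, 0.02], [0, -0.025, 0, 0, 0, 0, 0.02], [0, -0.025, 0, 0, 0, 0, 0.02], [0, -0.02, 0, 0, 0, 0, 0.02], [0, -0.012, 0, 0, 0, 0, 0.02], [0.02, 0, 0, 0, 0, 0, 0.02], [0.02, 0, 0, 0, 0, 0, 0.02], [0.02, 0, 0, 0, 0, 0, 0.02], [0, 0, 0, 0, 0, 0, 0.02]],
  ],
)

```text
t: 8.05
tool_pos: [0.5129, 0.2072, 0.0472]
tool_rot: [-0.023, 1.563, 0.031]
contact_force: [-1.5, 0.4, -2.3]
opening: 0.033
```

```bash
python3 go.py .5095 .203 -.034 92
```

```text
t 8.05 pos [0.5129 0.2072 0.0472] op 0.033 F [-1.5001  0.3586 -2.2986] 
 shift mm [81.1 -4.4 -4.2] turn deg [-0.02  0.46 -0.26]
```

arm_command(
  plan=[
    [[0.015, -0.002, -0.002, 0, 0.4, -0.2, 0.02], [0.015, -0.002, -0.001, 0, 0, 0, 0.02], [0.015, 0, 0, 0, 0, 0, 0.02], [0.015, 0, 0, 0, 0, 0, 0.02], [0.008, 0, 0, 0, 0, 0, 0.02], [0, 0, 0, 0, 0, 0, 0.02]],
  ],
)

```text
t: 8.55
tool_pos: [0.5122, 0.2048, -0.022]
tool_rot: [-0.027, 1.566, 0.03]
contact_force: [-0.9, 0.1, -1.9]
opening: 0.0333
```

```bash
python3 go.py .5095 .203 -.034 92
```

```text
t 8.55 pos [ 0.5122  0.2048 -0.022 ] op 0.0333 F [-0.8546  0.0873 -1.8554] 
 shift mm [12.  -1.7 -2.8] turn deg [ 0.1   0.24 -0.11]
```

arm_command(
  plan=[
    [[0.004, 0, 0, 0, 0.2, -0.1, 0.02], [0.004, 0, 0, 0, 0, 0, 0.02], [0.002, 0, 0, 0, 0, 0, 0.02], [0.001, 0, 0, 0, 0, 0, 0.02], [0.001, 0, 0, 0, 0, 0, 0.02], [0.001, 0, 0, 0, 0, 0, 0.02]],
  ],
)

```text
t: 9.05
tool_pos: [0.5153, 0.2061, -0.0326]
tool_rot: [-0.028, 1.565, 0.03]
contact_force: [-0.8, -0.4, -1.7]
opening: 0.0329
```

arm_command(
  plan=[
    [[0.001, 0, 0, 0, 0, 0, 0.02], [0.001, 0, 0, 0, 0, 0, 0.02], [0.001, 0, 0, 0, 0, 0, 0.02]],
  ],
)

```text
t: 9.3
tool_pos: [0.5161, 0.2063, -0.0348]
tool_rot: [-0.028, 1.563, 0.031]
contact_force: [-0.2, -0.1, -1.9]
opening: 0.033
```

arm_command(
  plan=[
    [[0.001, 0, 0, 0, 0, 0, 0.02], [0.001, 0, 0, 0, 0, 0, 0.02]],
  ],
)

```text
t: 9.47
tool_pos: [0.5167, 0.2063, -0.0355]
tool_rot: [-0.028, 1.563, 0.031]
contact_force: [-5.2, -2.4, 10.7]
opening: 0.0328
```

Contact at the predicted height. Now release and lift.

```bash
python3 go.py .5167 .2063 -.0355 92
```

```text
t 9.4667 pos [ 0.5167  0.2063 -0.0355] op 0.0328 F [-5.1597 -2.418  10.6523] 
 shift mm [ 0. -0.  0.] turn deg [ 0.15  0.46 -0.09]
```

arm_command(
  plan=[
    [[-0.001, 0, 0, 0, 0, 0, 0.05], [0, 0, 0, 0, 0, 0, 0.05], [0, 0, 0, 0, 0, 0, 0.05], [-0.01, 0, 0, 0, 0, 0, 0.05], [-0.02, 0, 0, 0, 0, 0, 0.05], [-0.025, 0, 0, 0, 0, 0, 0.06], [-0.025, 0, 0, 0, 0, 0, 0.07], [-0.025, 0, 0, 0, 0, 0, 0.07], [0, 0.025, 0, 6.5, 0, 0, 0.07], [0, 0.025, 0, 6.5, 0, 0, 0.07]],
  ],
)

```text
t: 10.3
tool_pos: [0.5177, 0.2541, 0.0797]
tool_rot: [0.16, 1.555, -0.156]
contact_force: [-0.0, 0.6, -0.8]
opening: 0.0701
```

```bash
python3 go.py .5047 .4165 .08 2
```

```text
t 10.3 pos [0.5177 0.2541 0.0797] op 0.0701 F [-0.0133  0.5555 -0.7534] 
 shift mm [ -0.2 156.5 -45.3] turn deg [76.43  0.33 -0.54]
```

arm_command(
  plan=[
    [[0, 0, 0, 7, 0, 0, 0.07], [0, 0, 0, 7, 0, 0, 0.07], [0, 0, 0, 7, 0, 0, 0.07], [0, 0, 0, 7, 0, 0, 0.07], [0, 0, 0, 7, 0, 0, 0.07], [0, 0, 0, 7, 0, 0, 0.07], [0, 0, 0, 7, 0, 0, 0.07], [0, 0, 0, 7, 0, 0, 0.07], [0, 0, 0, 7, 0, 0, 0.07], [0, 0, 0, 7, 0, 0, 0.07], [0, 0, 0, 5, 0, 0, 0.07], [0, 0, -0.025, 0, 0, 0, 0.07], [0, 0, -0.03, 0, 0, 0, 0.07], [0, 0, -0.03, 0, 0, 0, 0.07], [0, 0, -0.03, 0, 0, 0, 0.07], [0, 0, -0.02, 0, 0, 0, 0.07], [0, 0, -0.01, 0, 0, 0, 0.07], [0, 0, 0, 0, 0, 0, 0.07]],
  ],
)

```text
t: 11.8
tool_pos: [0.52, 0.4111, 0.1011]
tool_rot: [1.217, 1.203, -1.166]
contact_force: [0.3, -0.1, 0.2]
opening: 0.0702
```

```bash
python3 go.py .5047 .4165 .08 2; python3 look.py w4 collar old_bearing agitator; python3 - <<'E'
from h import *
M=T()
for n in("collar",):
    d=cut_out("wrist",n)
    if d:
        ys,xs=np.where(d[0]["mask"]);print(n,xs.mean(),ys.mean(),xs.min(),xs.max(),ys.min(),ys.max(),pix("wrist",(xs.min()+xs.max())/2,(ys.min()+ys.max())/2,.066,M))
E
```

```text
t 11.8 pos [0.52   0.4111 0.1011] op 0.0702 F [ 0.2507 -0.0734  0.1743] 
 shift mm [ 20.6 -15.9  -5.4] turn deg [-0.87 -0.59 -1.83]
11.8 [0.52   0.4111 0.1011] yaw 1.1233675836503383 xax [ 0.0317  0.0111 -0.9994] 0.07017223019269447 [ 0.2507 -0.0734  0.1743]
collar [(array([0.5073, 0.4115, 0.0561]), 0.63)]
old_bearing [(array([ 0.3742,  0.3861, -0.0006]), 0.59)]
agitator []
collar 293.2083333333333 203.1915064102564 261 325 171 235 [0.5053 0.4134 0.066 ]
```

View pics/w4.png

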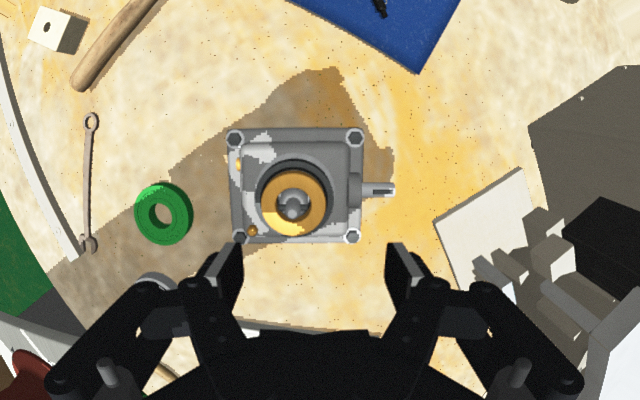

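The collar sits on the shaft, centre (293,203). Correcting tilt and position, then descending.

arm_command(
  plan=[
    [[0.005, -0.008, -0.003, -0.4, -0.3, -0.9, 0.07], [0.005, -0.008, -0.003, -0.4, -0.3, -0.9, 0.07], [0, 0, 0, 0, 0, 0, 0.07], [0, 0, 0, 0, 0, 0, 0.07]],
  ],
)

```text
t: 12.38
tool_pos: [0.5031, 0.4109, 0.0886]
tool_rot: [1.184, 1.223, -1.194]
contact_force: [1.0, -0.4, 0.4]
opening: 0.07
```

```bash
python3 go.py .505 .4166 .018 2
```

```text
t 12.3833 pos [0.5031 0.4109 0.0886] op 0.07 F [ 0.9583 -0.4131  0.3507] 
 shift mm [70.5  2.4 -5.9] turn deg [-0.41  0.2   0.29]
```

arm_command(
  plan=[
    [[0.012, 0.001, -0.003, -0.4, 0.2, 0.3, 0.07], [0.012, 0.001, -0.003, 0, 0, 0, 0.07], [0.012, 0, 0, 0, 0, 0, 0.07], [0.012, 0, 0, 0, 0, 0, 0.07], [0.008, 0, 0, 0, 0, 0, 0.07], [0, 0, 0, 0, 0, 0, 0.07]],
  ],
)

```text
t: 12.88
tool_pos: [0.5047, 0.4165, 0.0277]
tool_rot: [1.183, 1.225, -1.185]
contact_force: [-0.5, -1.2, -0.1]
opening: 0.0701
```

```bash
python3 go.py .505 .4166 .018 2
```

```text
t 12.8833 pos [0.5047 0.4165 0.0277] op 0.0701 F [-0.5383 -1.187  -0.0709] 
 shift mm [ 9.7  0.3 -0.1] turn deg [-0.03  0.06  0.03]
```

arm_command(
  plan=[
    [[0.006, 0, 0, 0, 0, 0, 0.07], [0.005, 0, 0, 0, 0, 0, 0.07], [0, 0, 0, 0, 0, 0, 0.07], [0, 0, 0, 0, 0, 0, 0.035], [0, 0, 0, 0, 0, 0, 0.035], [0, 0, 0, 0, 0, 0, 0.035], [0, 0, 0, 0, 0, 0, 0.035], [0, 0, 0, 0, 0, 0, 0.035]],
  ],
  squeeze=40,
)

```text
t: 13.55
tool_pos: [0.5054, 0.4167, 0.0163]
tool_rot: [1.184, 1.224, -1.184]
contact_force: [-0.0, -0.4, -2.0]
opening: 0.0461
```

```bash
python3 go.py .505 .4166 .018 2
```

```text
t 13.55 pos [0.5054 0.4167 0.0163] op 0.0461 F [-0.0153 -0.4368 -1.9877] 
 shift mm [-1.7 -0.4  0.1] turn deg [-0.05  0.04 -0.02]
```

arm_command(
  plan=[
    [[-0.003, 0, 0, 0, 0, 0, 0.035], [-0.005, 0, 0, 0, 0, 0, 0.035], [-0.01, 0, 0, 0, 0, 0, 0.035], [-0.015, 0, 0, 0, 0, 0, 0.035], [-0.015, 0, 0, 0, 0, 0, 0.035], [-0.015, 0, 0, 0, 0, 0, 0.035], [0, 0, 0, 0, 0, 0, 0.035]],
  ],
)

```text
t: 14.13
tool_pos: [0.5046, 0.4164, 0.0841]
tool_rot: [1.183, 1.225, -1.185]
contact_force: [0.2, 0.6, -0.4]
opening: 0.0464
```

```bash
python3 go.py .5 .14 .08 2; python3 look.py w5 collar old_bearing;
```

```text
t 14.1333 pos [0.5046 0.4164 0.0841] op 0.0464 F [ 0.1627  0.6111 -0.3622] 
 shift mm [  4.5 -14.1 276. ] turn deg [-0.05  0.08  0.05]
14.1333 [0.5046 0.4164 0.0841] yaw 1.9529582806700578 xax [-0.0009 -0.0014 -1.    ] 0.04639316607233616 [ 0.1627  0.6111 -0.3622]
collar [(array([0.5048, 0.4141, 0.1241]), 0.96)]
old_bearing [(array([ 0.3727,  0.3867, -0.0025]), 0.96), (array([0.5028, 0.4143, 0.038 ]), 0.95)]
```

View pics/w5.png

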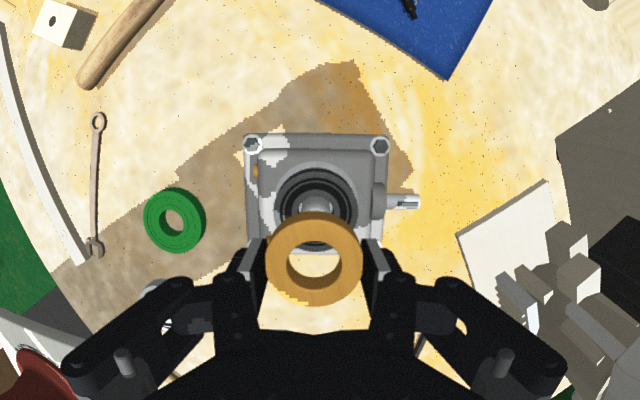

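The collar is held level at (313,258), and the old bearing is still on its seat. Carrying it to the tray.

arm_command(
  plan=[
    [[0, 0, 0.02, 0, 0, 0, 0.035], [0, -0.002, 0.03, 0, 0, 0, 0.035], [0, -0.002, 0.03, 0, 0, 0, 0.035], [0, -0.002, 0.03, 0, 0, 0, 0.035], [0, -0.002, 0.03, 0, 0, 0, 0.035], [0, -0.002, 0.03, 0, 0, 0, 0.035], [0, -0.002, 0.03, 0, 0, 0, 0.035], [0, 0, 0.03, 0, 0, 0, 0.035], [0, 0, 0.02, 0, 0, 0, 0.035], [0, 0, 0.01, 0, 0, 0, 0.035], [0.015, 0, 0, 0, 0, 0, 0.035], [0.015, 0, 0, 0, 0, 0, 0.035], [0, 0, 0, 0, 0, 0, 0.035]],
  ],
)

```text
t: 15.37
tool_pos: [0.4868, 0.1406, 0.0333]
tool_rot: [1.16, 1.24, -1.21]
contact_force: [-0.0, 0.9, -0.8]
opening: 0.0458
```

```bash
python3 go.py .501 .141 -.03 2
```

```text
t 15.3667 pos [0.4868 0.1406 0.0333] op 0.0458 F [-0.0038  0.9209 -0.8294] 
 shift mm [62.8 16.1 -0.6] turn deg [0.07 0.61 1.78]
```

arm_command(
  plan=[
    [[0.006, 0.004, 0, 0, 0.3, 0.9, 0.035], [0.01, 0.004, 0, 0, 0.3, 0.9, 0.035], [0.01, 0.003, 0, 0, 0, 0, 0.035], [0.01, 0, 0, 0, 0, 0, 0.035], [0, 0, 0, 0, 0, 0, 0.035]],
  ],
)

```text
t: 15.78
tool_pos: [0.4963, 0.1428, -0.006]
tool_rot: [1.18, 1.23, -1.183]
contact_force: [-1.0, -0.5, -2.6]
opening: 0.0462
```

```bash
python3 go.py .501 .141 -.03 2
```

```text
t 15.7833 pos [ 0.4963  0.1428 -0.006 ] op 0.0462 F [-1.0393 -0.5498 -2.5805] 
 shift mm [24.   4.7  2. ] turn deg [ 0.18 -0.05  0.19]
```

Expected contact is at TCP z ≈ -0.033.

arm_command(
  plan=[
    [[0.008, 0.001, 0, 0.2, 0, 0.2, 0.035], [0.008, 0, 0, 0, 0, 0, 0.035], [0.004, 0, 0, 0, 0, 0, 0.035], [0.001, 0, 0, 0, 0, 0, 0.035], [0.001, 0, 0, 0, 0, 0, 0.035]],
  ],
)

```text
t: 16.2
tool_pos: [0.4976, 0.1437, -0.0301]
tool_rot: [1.183, 1.227, -1.183]
contact_force: [0.2, -0.5, -0.7]
opening: 0.0463
```

arm_command(
  plan=[
    [[0.001, 0, 0, 0, 0, 0, 0.035], [0.001, 0, 0, 0, 0, 0, 0.035], [0.001, 0, 0, 0, 0, 0, 0.035]],
  ],
)

```text
t: 16.45
tool_pos: [0.4982, 0.1438, -0.0327]
tool_rot: [1.184, 1.226, -1.182]
contact_force: [-0.8, 0.4, -1.3]
opening: 0.0461
```

arm_command(
  plan=[
    [[0.001, 0, 0, 0, 0, 0, 0.035], [0.001, 0, 0, 0, 0, 0, 0.035]],
  ],
)

```text
t: 16.62
tool_pos: [0.4985, 0.1439, -0.0337]
tool_rot: [1.184, 1.226, -1.182]
contact_force: [-6.1, -0.6, 9.0]
opening: 0.0462
```

arm_command(
  plan=[
    [[-0.001, 0, 0, 0, 0, 0, 0.065], [0, 0, 0, 0, 0, 0, 0.065], [0, 0, 0, 0, 0, 0, 0.065], [-0.01, 0, 0, 0, 0, 0, 0.065], [-0.02, 0, 0, 0, 0, 0, 0.065], [-0.025, 0, 0, 0, 0, 0, 0.08], [-0.03, 0, 0, 0, 0, 0, 0.08], [-0.03, 0, 0, 0, 0, 0, 0.08], [0, 0, -0.03, 0, 0, 0, 0.08], [0, 0, -0.035, 0, 0, 0, 0.08], [0, 0, -0.035, 0, 0, 0, 0.08], [0, 0, -0.035, 0, 0, 0, 0.08], [0, 0, -0.035, 0, 0, 0, 0.08], [0, 0, -0.035, 0, 0, 0, 0.08], [0, 0, -0.025, 0, 0, 0, 0.08], [0, 0, -0.015, 0, 0, 0, 0.08], [0, 0, 0, 0, 0, 0, 0.08]],
  ],
)

```text
t: 18.03
tool_pos: [0.4949, 0.4009, 0.1045]
tool_rot: [1.202, 1.216, -1.17]
contact_force: [-0.8, -0.3, 0.7]
opening: 0.0801
```

```bash
python3 go.py .5052 .4167 .05 2
```

```text
t 18.0333 pos [0.4949 0.4009 0.1045] op 0.0801 F [-0.8383 -0.3474  0.7056] 
 shift mm [ 54.8   9.7 -15. ] turn deg [-0.29 -0.46 -1.08]
```

arm_command(
  plan=[
    [[0.006, 0.004, -0.006, -0.1, -0.2, -0.5, 0.08], [0.006, 0.004, -0.006, -0.1, -0.2, -0.5, 0.08], [0.01, 0.001, -0.002, 0, 0, 0, 0.08], [0.01, 0, 0, 0, 0, 0, 0.08], [0.01, 0, 0, 0, 0, 0, 0.08], [0, 0, 0, 0, 0, 0, 0.08], [0, 0, 0, 0, 0, 0, 0.08]],
  ],
)

```text
t: 18.62
tool_pos: [0.5041, 0.4136, 0.0626]
tool_rot: [1.186, 1.223, -1.182]
contact_force: [-0.1, 0.6, 0.4]
opening: 0.0799
```

```bash
python3 go.py .5052 .4167 -.002 2
```

```text
t 18.6167 pos [0.5041 0.4136 0.0626] op 0.0799 F [-0.0757  0.6088  0.3965] 
 shift mm [64.7  1.  -3. ] turn deg [-0.06 -0.   -0.17]
```

arm_command(
  plan=[
    [[0.01, 0.001, -0.002, 0, 0, -0.15, 0.08], [0.012, 0, -0.001, 0, 0, 0, 0.08], [0.012, 0, 0, 0, 0, 0, 0.08], [0.012, 0, 0, 0, 0, 0, 0.08], [0.006, 0, 0, 0, 0, 0, 0.08], [0, 0, 0, 0, 0, 0, 0.08]],
  ],
)

```text
t: 19.12
tool_pos: [0.5045, 0.4154, 0.0048]
tool_rot: [1.184, 1.224, -1.186]
contact_force: [0.1, -0.2, -0.0]
opening: 0.0796
```

```bash
python3 go.py .5052 .4167 -.002 2
```

```text
t 19.1167 pos [0.5045 0.4154 0.0048] op 0.0796 F [ 0.058  -0.2015 -0.021 ] 
 shift mm [ 6.8  0.7 -1.3] turn deg [-0.13  0.04  0.04]
```

arm_command(
  plan=[
    [[0.003, 0.0005, -0.001, 0, 0, 0, 0.08], [0.002, 0, 0, 0, 0, 0, 0.08], [0, 0, 0, 0, 0, 0, 0.05], [0, 0, 0, 0, 0, 0, 0.05], [0, 0, 0, 0, 0, 0, 0.05], [0, 0, 0, 0, 0, 0, 0.05], [0, 0, 0, 0, 0, 0, 0.05]],
  ],
  squeeze=50,
)

```text
t: 19.7
tool_pos: [0.5056, 0.4171, 0.0002]
tool_rot: [1.185, 1.224, -1.185]
contact_force: [-0.8, -0.6, -1.6]
opening: 0.0592
```

```bash
python3 go.py .5052 .4167 -.002 2
```

```text
t 19.7 pos [0.5056 0.4171 0.0002] op 0.0592 F [-0.7532 -0.5588 -1.6354] 
 shift mm [ 2.2 -0.4  0.4] turn deg [-0.11  0.01 -0.02]
```

arm_command(
  plan=[
    [[-0.003, 0, 0, 0, 0, 0, 0.05], [-0.006, 0, 0, 0, 0, 0, 0.05], [-0.01, 0, 0, 0, 0, 0, 0.05], [-0.015, 0, 0, 0, 0, 0, 0.05], [-0.015, 0, 0, 0, 0, 0, 0.05], [-0.015, 0, 0, 0, 0, 0, 0.05], [-0.015, 0, 0, 0, 0, 0, 0.05], [-0.01, 0, 0, 0, 0, 0, 0.05], [0, 0, 0, 0, 0, 0, 0.05]],
  ],
)

```text
t: 20.45
tool_pos: [0.5057, 0.417, 0.0999]
tool_rot: [1.187, 1.224, -1.183]
contact_force: [1.2, 0.1, -1.9]
opening: 0.0588
```

```bash
python3 go.py .54 -.07 .08 2; python3 look.py w6 old_bearing;
```

```text
t 20.45 pos [0.5057 0.417  0.0999] op 0.0588 F [ 1.2394  0.148  -1.8654] 
 shift mm [ 19.5  18.2 487.8] turn deg [-0.11 -0.04 -0.12]
20.45 [0.5057 0.417  0.0999] yaw 1.885812278739792 xax [ 0.0021  0.0008 -1.    ] 0.05877153443363119 [ 1.2394  0.148  -1.8654]
old_bearing [(array([0.3734, 0.3874, 0.0003]), 0.83), (array([0.4996, 0.4127, 0.1363]), 0.55)]
```

arm_command(
  plan=[
    [[0, 0.001, 0.02, 0, 0, 0, 0.05], [-0.001, 0.001, 0.03, 0, 0, 0, 0.05], [-0.001, 0.001, 0.03, 0, 0, 0, 0.05], [-0.001, 0.001, 0.03, 0, 0, 0, 0.05], [-0.001, 0.002, 0.03, 0, 0, 0, 0.05], [-0.001, 0.002, 0.03, 0, 0, 0, 0.05], [-0.001, 0.002, 0.03, 0, 0, 0, 0.05], [-0.001, 0.002, 0.03, 0, 0, 0, 0.05], [-0.001, 0.002, 0.03, 0, 0, 0, 0.05], [-0.001, 0.002, 0.03, 0, 0, 0, 0.05], [-0.001, 0.002, 0.03, 0, 0, 0, 0.05], [0, 0, 0.03, 0, 0, 0, 0.05], [0, 0, 0.02, 0, 0, 0, 0.05], [0, 0, 0, 0, 0, 0, 0.05]],
  ],
)

```text
t: 21.72
tool_pos: [0.5228, 0.03, 0.0898]
tool_rot: [1.161, 1.246, -1.206]
contact_force: [0.0, 0.0, -3.0]
opening: 0.0587
```

```bash
python3 go.py .54 -.07 .02 2
```

```text
t 21.7167 pos [0.5228 0.03   0.0898] op 0.0587 F [ 0.0024  0.0181 -2.9544] 
 shift mm [ 69.9  15.5 100.3] turn deg [0.22 0.32 1.79]
```

arm_command(
  plan=[
    [[0, 0.004, 0.02, 0, 0.1, 0.6, 0.05], [0, 0.004, 0.025, 0.1, 0.1, 0.6, 0.05], [0, 0.004, 0.025, 0.1, 0.1, 0.6, 0.05], [0, 0.002, 0.02, 0, 0, 0, 0.05], [0.01, 0, 0.006, 0, 0, 0, 0.05], [0.015, 0, 0, 0, 0, 0, 0.05], [0.015, 0, 0, 0, 0, 0, 0.05], [0.015, 0, 0, 0, 0, 0, 0.05], [0, 0, 0, 0, 0, 0, 0.05]],
  ],
)

```text
t: 22.47
tool_pos: [0.5336, -0.0639, 0.0222]
tool_rot: [1.184, 1.241, -1.19]
contact_force: [-1.2, 0.2, -2.2]
opening: 0.0589
```

```bash
python3 go.py .54 -.07 -.03 2
```

```text
t 22.4667 pos [ 0.5336 -0.0639  0.0222] op 0.0589 F [-1.1745  0.2368 -2.2123] 
 shift mm [52.1  6.9  6.8] turn deg [-0.07 -0.49  0.75]
```

arm_command(
  plan=[
    [[0.01, 0.003, 0.003, 0, -0.3, 0.4, 0.05], [0.012, 0.003, 0.003, 0, -0.2, 0.3, 0.05], [0.012, 0, 0, 0, 0, 0, 0.05], [0.01, 0, 0, 0, 0, 0, 0.05], [0.002, 0, 0, 0, 0, 0, 0.05], [0.001, 0, 0, 0, 0, 0, 0.05]],
  ],
)

```text
t: 22.97
tool_pos: [0.5365, -0.0642, -0.0305]
tool_rot: [1.181, 1.235, -1.186]
contact_force: [0.1, -0.2, -2.3]
opening: 0.0592
```

arm_command(
  plan=[
    [[0.001, 0, 0, 0, 0, 0, 0.05], [0.001, 0, 0, 0, 0, 0, 0.05], [0.001, 0, 0, 0, 0, 0, 0.05], [0.001, 0, 0, 0, 0, 0, 0.05]],
  ],
)

```text
t: 23.3
tool_pos: [0.5375, -0.0639, -0.0334]
tool_rot: [1.181, 1.234, -1.184]
contact_force: [1.1, -0.5, -1.7]
opening: 0.0585
```

arm_command(
  plan=[
    [[0.001, 0, 0, 0, 0, 0, 0.05], [0.001, 0, 0, 0, 0, 0, 0.05]],
  ],
)

```text
t: 23.47
tool_pos: [0.5384, -0.0642, -0.0345]
tool_rot: [1.182, 1.232, -1.183]
contact_force: [0.1, -0.3, -1.8]
opening: 0.0587
```

arm_command(
  plan=[
    [[0.001, 0, 0, 0, 0, 0, 0.05], [-0.0005, 0, 0, 0, 0, 0, 0.08], [0, 0, 0, 0, 0, 0, 0.08], [0, 0, 0, 0, 0, 0, 0.08], [-0.01, 0, 0, 0, 0, 0, 0.08], [-0.02, 0, 0, 0, 0, 0, 0.08], [-0.03, 0, 0, 0, 0, 0, 0.08], [-0.03, 0, 0, 0, 0, 0, 0.08], [-0.03, 0, 0, 0, 0, 0, 0.08], [0, -0.01, -0.02, 0, 0, 0, 0.08], [0, -0.015, -0.028, 0, 0, 0, 0.08], [0, -0.015, -0.028, 0, 0, 0, 0.08], [0, -0.015, -0.028, 0, 0, 0, 0.08], [0, -0.015, -0.028, 0, 0, 0, 0.08], [0, -0.015, -0.028, 0, 0, 0, 0.08], [0, -0.015, -0.028, 0, 0, 0, 0.08], [0, -0.015, -0.028, 0, 0, 0, 0.08], [0, -0.015, -0.028, 0, 0, 0, 0.08], [0, 0, 0, 0, 0, 0, 0.08]],
  ],
)

```text
t: 25.05
tool_pos: [0.4023, 0.182, 0.109]
tool_rot: [1.2, 1.21, -1.17]
contact_force: [0.2, 0.1, 1.1]
opening: 0.0801
```

```bash
python3 go.py .347 .286 .05 2
```

```text
t 25.05 pos [0.4023 0.182  0.109 ] op 0.0801 F [0.2412 0.1142 1.0726] 
 shift mm [  58.2  -53.5 -105.4] turn deg [-0.28 -0.17 -1.24]
```

arm_command(
  plan=[
    [[0, -0.01, -0.02, 0, 0, -0.5, 0.08], [0, -0.013, -0.025, -0.2, 0, -0.5, 0.08], [0, -0.013, -0.025, 0, 0, 0, 0.08], [0.01, -0.008, -0.015, 0, 0, 0, 0.08], [0.01, -0.002, -0.006, 0, 0, 0, 0.08], [0.01, 0, 0, 0, 0, 0, 0.08], [0, 0, 0, 0, 0, 0, 0.08]],
  ],
)

```text
t: 25.63
tool_pos: [0.3548, 0.2761, 0.0844]
tool_rot: [1.194, 1.219, -1.167]
contact_force: [-0.4, -0.8, -0.7]
opening: 0.0803
```

```bash
python3 look.py w7 new_bearing;python3 - <<'E'
from h import *
M=T();d=cut_out("wrist","new_bearing")
if d:
    ys,xs=np.where(d[0]["mask"]);print(xs.min(),xs.max(),ys.min(),ys.max(),pix("wrist",(xs.min()+xs.max())/2,(ys.min()+ys.max())/2,.016,M))
E
python3 go.py .347 .286 .0 2
```

```text
25.6333 [0.3548 0.2761 0.0844] yaw 2.122779790945262 xax [ 0.016   0.0062 -0.9999] 0.08025473868996151 [-0.3883 -0.8336 -0.6807]
new_bearing [(array([0.3448, 0.2888, 0.0041]), 0.64), (array([ 0.6588, -0.0394,  0.0054]), 0.26)]
267 339 148 219 [0.347  0.2882 0.016 ]
t 25.7833 pos [0.3564 0.2763 0.0865] op 0.0801 F [0.2671 1.3497 0.4144] 
 shift mm [ 86.4 -10.7  -9.4] turn deg [ 0.02 -0.41 -1.09]
```

View pics/w7.png

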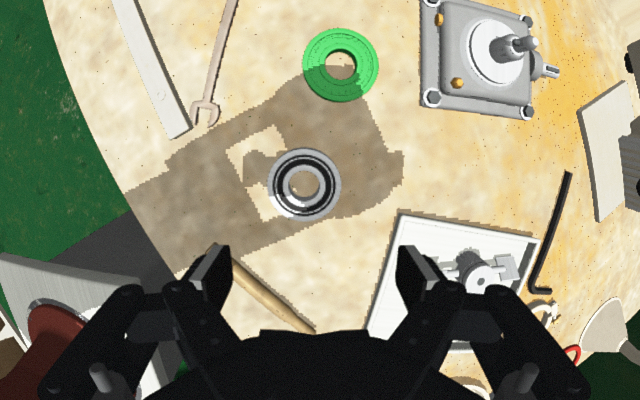

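The new bearing is at (304,184), shaft empty, agitator upright in the tray. Aligning over the new bearing.

arm_command(
  plan=[
    [[0.005, -0.005, -0.005, 0, -0.2, -0.6, 0.08], [0.01, -0.005, -0.005, 0, -0.2, -0.5, 0.08], [0.01, 0, -0.001, 0, 0, 0, 0.08], [0, 0, 0, 0, 0, 0, 0.08], [0, 0, 0, 0, 0, 0, 0.08]],
  ],
)

```text
t: 26.2
tool_pos: [0.3476, 0.2865, 0.0601]
tool_rot: [1.187, 1.224, -1.187]
contact_force: [-0.5, 0.0, 0.7]
opening: 0.0796
```

```bash
python3 go.py .3467 .2875 -.035 2;python3 look.py w8 ;python3 - <<'E'
from h import *
M=T();d=cut_out("wrist","new_bearing")
if d:
    ys,xs=np.where(d[0]["mask"]);print(xs.min(),xs.max(),ys.min(),ys.max(),pix("wrist",(xs.min()+xs.max())/2,(ys.min()+ys.max())/2,.016,M))
E
```

```text
t 26.2 pos [0.3476 0.2865 0.0601] op 0.0796 F [-0.4773  0.0383  0.6922] 
 shift mm [95.1 -0.8 -1. ] turn deg [-0.25  0.    0.01]
26.2 [0.3476 0.2865 0.0601] yaw 1.7499299105127712 xax [-0.0001 -0.     -1.    ] 0.07956052974419286 [-0.4773  0.0383  0.6922]
273 354 163 243 [0.3461 0.2886 0.016 ]
```

arm_command(
  plan=[
    [[0.012, -0.001, -0.001, 0, 0, 0, 0.08], [0.015, 0, 0, 0, 0, 0, 0.08], [0.015, 0, 0, 0, 0, 0, 0.08], [0.015, 0, 0, 0, 0, 0, 0.08], [0.015, 0, 0, 0, 0, 0, 0.08], [0.006, 0, 0, 0, 0, 0, 0.08], [0, 0, 0, 0, 0, 0, 0.08]],
  ],
)

```text
t: 26.88
tool_pos: [0.3481, 0.2885, -0.0215]
tool_rot: [1.192, 1.222, -1.182]
contact_force: [-0.0, 0.3, -0.5]
opening: 0.0795
```

```bash
python3 go.py .3465 .288 -.035 2
```

```text
t 26.8833 pos [ 0.3481  0.2885 -0.0215] op 0.0795 F [-0.0075  0.2896 -0.4737] 
 shift mm [13.5 -1.7  0.5] turn deg [-0.28 -0.16 -0.3 ]
```

arm_command(
  plan=[
    [[0.006, -0.001, 0, -0.2, -0.1, -0.3, 0.08], [0.004, 0, 0, 0, 0, 0, 0.08], [0.002, 0, 0, 0, 0, 0, 0.08], [0, 0, 0, 0, 0, 0, 0.08], [0, 0, 0, 0, 0, 0, 0.05], [0, 0, 0, 0, 0, 0, 0.05], [0, 0, 0, 0, 0, 0, 0.05], [0, 0, 0, 0, 0, 0, 0.05], [0, 0, 0, 0, 0, 0, 0.05]],
  ],
  squeeze=50,
)

```text
t: 27.63
tool_pos: [0.3493, 0.29, -0.0315]
tool_rot: [1.189, 1.225, -1.18]
contact_force: [-0.2, -0.1, -1.9]
opening: 0.0582
```

```bash
python3 go.py .3465 .288 -.035 2
```

```text
t 27.6333 pos [ 0.3493  0.29   -0.0315] op 0.0582 F [-0.2142 -0.1241 -1.9384] 
 shift mm [ 3.5 -2.8  1.9] turn deg [-0.05 -0.2  -0.23]
```

The grasp is shallow and about 2 mm off in y, so I'll re-grip lower.

arm_command(
  plan=[
    [[0, 0, 0, 0, 0, 0, 0.08], [0, 0, 0, 0, 0, 0, 0.08], [0.002, 0, 0.001, 0, -0.2, -0.2, 0.08], [0.002, 0, 0.001, 0, 0, 0, 0.08], [0, 0, 0, 0, 0, 0, 0.08], [0, 0, 0, 0, 0, 0, 0.05], [0, 0, 0, 0, 0, 0, 0.05], [0, 0, 0, 0, 0, 0, 0.05], [0, 0, 0, 0, 0, 0, 0.05], [0, 0, 0, 0, 0, 0, 0.05]],
  ],
)

```text
t: 28.47
tool_pos: [0.3502, 0.2882, -0.035]
tool_rot: [1.185, 1.224, -1.183]
contact_force: [0.3, 0.3, 1.2]
opening: 0.0589
```

```bash
python3 go.py .3465 .288 -.035 2
```

```text
t 28.4667 pos [ 0.3502  0.2882 -0.035 ] op 0.0589 F [0.2554 0.298  1.2473] 
 shift mm [ 0.  -3.7  0.1] turn deg [-0.07 -0.02 -0.08]
```

arm_command(
  plan=[
    [[-0.004, 0, 0, 0, 0, 0, 0.05], [-0.01, 0, 0, 0, 0, 0, 0.05], [-0.02, 0, 0, 0, 0, 0, 0.05], [-0.025, 0, 0, 0, 0, 0, 0.05], [-0.025, 0, 0, 0, 0, 0, 0.05], [-0.025, 0, 0, 0, 0, 0, 0.05], [-0.015, 0, 0, 0, 0, 0, 0.05], [0, 0, 0, 0, 0, 0, 0.05]],
  ],
)

```text
t: 29.13
tool_pos: [0.3458, 0.2858, 0.094]
tool_rot: [1.178, 1.227, -1.191]
contact_force: [-0.0, 0.4, -2.0]
opening: 0.0585
```

```bash
python3 go.py .5055 .4168 .09 2; python3 look.py w9 new_bearing; python3 - <<'E'
import cv2,numpy as np
a=[cv2.imread(f"pics/{n}.png")[150:350,220:420] for n in("w6","w9")]
cv2.imwrite("pics/cmp.png",cv2.resize(np.hstack(a),None,fx=2,fy=2,interpolation=cv2.INTER_CUBIC))
E
```

```text
t 29.1333 pos [0.3458 0.2858 0.094 ] op 0.0585 F [-0.0478  0.4235 -2.0292] 
 shift mm [   2.4  164.1 -125.5] turn deg [-0.05  0.23  0.39]
29.1333 [0.3458 0.2858 0.094 ] yaw 1.9461125548796676 xax [-0.0067 -0.0043 -1.    ] 0.0585265275055546 [-0.0478  0.4235 -2.0292]
new_bearing [(array([0.3428, 0.2868, 0.1331]), 0.96)]
```

View pics/cmp.png

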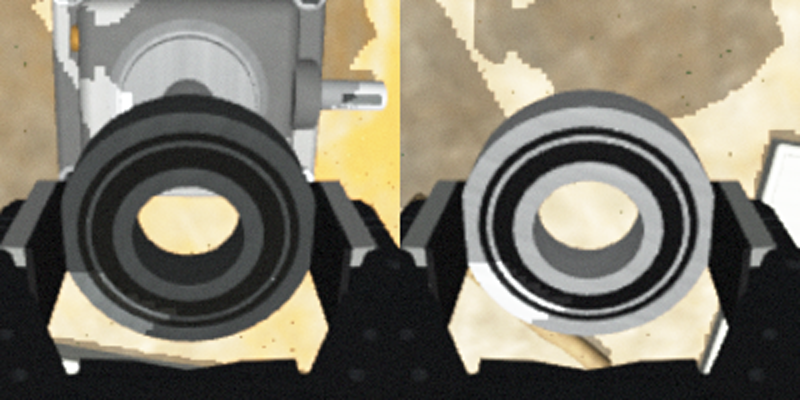

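The new bearing sits about 1 mm farther toward +y in the grip than the old one did (3 px), so I'll aim TCP y = 0.416. Moving to the shaft.

arm_command(
  plan=[
    [[0, 0.012, -0.009, 0, 0, 0, 0.05], [0, 0.018, -0.014, 0, 0, 0.1, 0.05], [0, 0.018, -0.014, 0, 0, 0.1, 0.05], [0, 0.018, -0.014, 0, 0, 0.1, 0.05], [0, 0.018, -0.014, 0, 0, 0, 0.05], [0, 0.018, -0.014, 0, 0, 0, 0.05], [0, 0.018, -0.014, 0, 0, 0, 0.05], [0, 0.018, -0.014, 0, 0, 0, 0.05], [0, 0.01, -0.008, 0, 0, 0, 0.05], [0, 0, 0, 0, 0, 0, 0.05], [0, 0, 0, 0, 0, 0, 0.05]],
  ],
)

```text
t: 30.15
tool_pos: [0.4793, 0.4005, 0.0583]
tool_rot: [1.143, 1.234, -1.228]
contact_force: [-1.4, -1.3, -2.9]
opening: 0.0587
```

```bash
python3 go.py .5055 .416 .06 2
```

```text
t 30.15 pos [0.4793 0.4005 0.0583] op 0.0587 F [-1.3775 -1.3316 -2.8914] 
 shift mm [ -3.2  26.6 -14.6] turn deg [-0.07  1.6   2.4 ]
```

arm_command(
  plan=[
    [[-0.01, 0, 0, 0, 0.8, 1.2, 0.05], [-0.01, 0.003, -0.002, 0, 0.8, 1.2, 0.05], [-0.003, 0.008, -0.005, 0, 0, 0, 0.05], [-0.002, 0.008, -0.005, 0, 0, 0, 0.05], [0, 0.004, -0.002, 0, 0, 0, 0.05], [0, 0, 0, 0, 0, 0, 0.05], [0, 0, 0, 0, 0, 0, 0.05]],
  ],
)

```text
t: 30.73
tool_pos: [0.5006, 0.4141, 0.0839]
tool_rot: [1.185, 1.225, -1.184]
contact_force: [-0.1, -0.2, -2.3]
opening: 0.0582
```

```bash
python3 go.py .5055 .416 .056 2
```

```text
t 30.7333 pos [0.5006 0.4141 0.0839] op 0.0582 F [-0.1474 -0.203  -2.3365] 
 shift mm [27.9  5.  -1.7] turn deg [-0.08 -0.02 -0.03]
```

arm_command(
  plan=[
    [[0.004, 0.003, -0.001, 0, 0, 0, 0.05], [0.006, 0.002, -0.001, 0, 0, 0, 0.05], [0.006, 0, 0, 0, 0, 0, 0.05], [0.004, 0, 0, 0, 0, 0, 0.05], [0, 0, 0, 0, 0, 0, 0.05], [0, 0, 0, 0, 0, 0, 0.05]],
  ],
)

```text
t: 31.23
tool_pos: [0.5052, 0.4158, 0.0599]
tool_rot: [1.183, 1.225, -1.187]
contact_force: [0.0, 0.0, -1.2]
opening: 0.0584
```

```bash
python3 go.py .5055 .416 .03 2
```

```text
t 31.2333 pos [0.5052 0.4158 0.0599] op 0.0584 F [ 0.0043  0.0491 -1.1972] 
 shift mm [29.9  0.4 -0.2] turn deg [-0.09  0.07  0.12]
```

arm_command(
  plan=[
    [[0.006, 0, 0, 0, 0, 0.1, 0.05], [0.006, 0, 0, 0, 0, 0, 0.05], [0.006, 0, 0, 0, 0, 0, 0.05], [0.005, 0, 0, 0, 0, 0, 0.05], [0, 0, 0, 0, 0, 0, 0.05]],
  ],
)

```text
t: 31.65
tool_pos: [0.5045, 0.4155, 0.0339]
tool_rot: [1.183, 1.224, -1.186]
contact_force: [0.2, -0.5, -2.0]
opening: 0.0587
```

```bash
python3 go.py .5055 .416 .001 2
```

```text
t 31.65 pos [0.5045 0.4155 0.0339] op 0.0587 F [ 0.2087 -0.5192 -2.0159] 
 shift mm [32.9  1.1 -0.6] turn deg [-0.08  0.11  0.07]
```

arm_command(
  plan=[
    [[0.003, 0.0011, -0.0006, 0, 0.1, 0.1, 0.05], [0.003, 0, 0, 0, 0, 0, 0.05], [0.003, 0, 0, 0, 0, 0, 0.05], [0.003, 0, 0, 0, 0, 0, 0.05]],
  ],
)

```text
t: 31.98
tool_pos: [0.5061, 0.4165, 0.0214]
tool_rot: [1.186, 1.224, -1.183]
contact_force: [0.0, 0.3, -2.5]
opening: 0.0588
```

```bash
python3 go.py .5055 .416 .001 2
```

```text
t 31.9833 pos [0.5061 0.4165 0.0214] op 0.0588 F [ 0.0283  0.2686 -2.4617] 
 shift mm [20.4 -0.7  0.5] turn deg [-0.08 -0.04 -0.1 ]
```

arm_command(
  plan=[
    [[0.003, -0.0005, 0.0004, 0, 0, 0, 0.05], [0.003, 0, 0, 0, 0, 0, 0.05], [0.003, 0, 0, 0, 0, 0, 0.05], [0.003, 0, 0, 0, 0, 0, 0.05], [0.002, 0, 0, 0, 0, 0, 0.05]],
  ],
)

```text
t: 32.4
tool_pos: [0.5058, 0.4161, 0.006]
tool_rot: [1.186, 1.224, -1.183]
contact_force: [-0.3, 0.0, -2.5]
opening: 0.0583
```

```bash
python3 go.py .5055 .416 .001 2
```

```text
t 32.4 pos [0.5058 0.4161 0.006 ] op 0.0583 F [-0.336   0.0194 -2.4697] 
 shift mm [ 5.  -0.3  0.1] turn deg [-0.08 -0.05 -0.12]
```

arm_command(
  plan=[
    [[0.002, 0, 0, 0, 0, 0, 0.05], [0.001, 0, 0, 0, 0, 0, 0.05], [0.001, 0, 0, 0, 0, 0, 0.05]],
  ],
)

```text
t: 32.65
tool_pos: [0.5056, 0.416, 0.0011]
tool_rot: [1.186, 1.224, -1.183]
contact_force: [-0.1, 0.1, -1.8]
opening: 0.0585
```

arm_command(
  plan=[
    [[0.0005, 0, 0, 0, 0, 0, 0.05], [0.0005, 0, 0, 0, 0, 0, 0.05]],
  ],
)

```text
t: 32.82
tool_pos: [0.5058, 0.4161, 0.0011]
tool_rot: [1.186, 1.224, -1.183]
contact_force: [-0.7, -1.1, 1.1]
opening: 0.0586
```

Seated at underside ≈ 36 mm. Release and go back for the collar.

arm_command(
  plan=[
    [[0, 0, 0, 0, 0, 0, 0.08], [0, 0, 0, 0, 0, 0, 0.08], [0, 0, 0, 0, 0, 0, 0.08], [-0.01, 0, 0, 0, 0, 0, 0.08], [-0.02, 0, 0, 0, 0, 0, 0.08], [-0.025, 0, 0, 0, 0, 0, 0.08], [-0.025, 0, 0, 0, 0, 0, 0.08], [-0.02, 0, 0, 0, 0, 0, 0.07], [0, 0, 0.02, 0, 0, 0, 0.07], [0, 0, 0.03, 0, 0, 0, 0.07], [0, 0, 0.03, 0, 0, 0, 0.07], [0, 0, 0.03, 0, 0, 0, 0.07], [0, 0, 0.03, 0, 0, 0, 0.07], [0, 0, 0.03, 0, 0, 0, 0.07], [0, 0, 0.03, 0, 0, 0, 0.07], [0, 0, 0.025, 0, 0, 0, 0.07], [0, 0, 0.015, 0, 0, 0, 0.07], [0, 0, 0, 0, 0, 0, 0.07], [0, 0, 0, 0, 0, 0, 0.07]],
  ],
)

```text
t: 34.4
tool_pos: [0.5213, 0.1702, 0.1245]
tool_rot: [1.203, 1.213, -1.156]
contact_force: [-0.6, 0.9, 0.6]
opening: 0.0699
```

```bash
python3 go.py .4985 .1439 .0 2;python3 look.py w10 new_bearing collar
```

```text
t 34.4 pos [0.5213 0.1702 0.1245] op 0.0699 F [-0.647   0.8898  0.6232] 
 shift mm [123.5 -27.3  26.7] turn deg [ 0.1  -0.57 -1.65]
34.4 [0.5213 0.1702 0.1245] yaw 2.095294761413098 xax [ 0.0284  0.011  -0.9995] 0.06987440316443384 [-0.647   0.8898  0.6232]
new_bearing []
collar [(array([0.4996, 0.1434, 0.0083]), 0.65)]
```

arm_command(
  plan=[
    [[0, -0.006, 0.006, 0, -0.3, -0.8, 0.07], [0, -0.007, 0.008, 0.1, -0.3, -0.8, 0.07], [0, -0.007, 0.008, 0, 0, 0, 0.07], [0.01, -0.004, 0.004, 0, 0, 0, 0.07], [0.01, 0, 0, 0, 0, 0, 0.07], [0.01, 0, 0, 0, 0, 0, 0.07], [0, 0, 0, 0, 0, 0, 0.07]],
  ],
)

```text
t: 35.13
tool_pos: [0.4944, 0.1447, 0.0903]
tool_rot: [1.175, 1.231, -1.182]
contact_force: [-0.2, 0.3, 0.0]
opening: 0.0699
```

```bash
python3 go.py .4985 .1439 -.0345 2
```

```text
t 35.1333 pos [0.4944 0.1447 0.0903] op 0.0699 F [-0.234   0.3491  0.0118] 
 shift mm [124.8   4.6   0.8] turn deg [0.42 0.08 0.23]
```

arm_command(
  plan=[
    [[0.015, 0.002, 0.001, 0.4, 0.1, 0.2, 0.07], [0.02, 0.002, 0, 0, 0, 0, 0.07], [0.02, 0, 0, 0, 0, 0, 0.07], [0.02, 0, 0, 0, 0, 0, 0.07], [0.015, 0, 0, 0, 0, 0, 0.07], [0.005, 0, 0, 0, 0, 0, 0.07], [0, 0, 0, 0, 0, 0, 0.07]],
  ],
)

```text
t: 35.72
tool_pos: [0.4975, 0.1443, -0.0117]
tool_rot: [1.182, 1.228, -1.185]
contact_force: [-0.2, 0.4, 0.2]
opening: 0.0703
```

```bash
python3 go.py .4985 .1439 -.0345 2
```

```text
t 35.7167 pos [ 0.4975  0.1443 -0.0117] op 0.0703 F [-0.1754  0.3765  0.1992] 
 shift mm [22.8  1.   0.4] turn deg [ 0.02 -0.05  0.16]
```

arm_command(
  plan=[
    [[0.01, 0.001, 0, 0, 0, 0.1, 0.07], [0.007, 0, 0, 0, 0, 0, 0.07], [0.003, 0, 0, 0, 0, 0, 0.07], [0, 0, 0, 0, 0, 0, 0.07]],
  ],
)

```text
t: 36.05
tool_pos: [0.5002, 0.1447, -0.0317]
tool_rot: [1.185, 1.225, -1.181]
contact_force: [0.1, 0.4, -0.6]
opening: 0.07
```

```bash
python3 go.py .4985 .1439 -.0345 2
```

```text
t 36.05 pos [ 0.5002  0.1447 -0.0317] op 0.07 F [ 0.0517  0.3692 -0.5946] 
 shift mm [ 2.8 -1.7  0.8] turn deg [ 0.03 -0.07 -0.11]
```

arm_command(
  plan=[
    [[0.002, -0.001, 0.0008, 0, 0, 0, 0.07], [0, 0, 0, 0, 0, 0, 0.07], [0, 0, 0, 0, 0, 0, 0.035], [0, 0, 0, 0, 0, 0, 0.035], [0, 0, 0, 0, 0, 0, 0.035], [0, 0, 0, 0, 0, 0, 0.035], [0, 0, 0, 0, 0, 0, 0.035], [0, 0, 0, 0, 0, 0, 0.035]],
  ],
  squeeze=40,
)

```text
t: 36.72
tool_pos: [0.5012, 0.1441, -0.0315]
tool_rot: [1.187, 1.222, -1.178]
contact_force: [-0.4, -0.1, -1.8]
opening: 0.0459
```

```bash
python3 go.py .4985 .1439 -.0345 2
```

```text
t 36.7167 pos [ 0.5012  0.1441 -0.0315] op 0.0459 F [-0.4489 -0.1108 -1.8038] 
 shift mm [ 3.  -2.7  0.1] turn deg [ 0.03 -0.1  -0.36]
```

arm_command(
  plan=[
    [[-0.004, 0, 0, 0, 0, 0, 0.035], [-0.01, 0, 0, 0, 0, 0, 0.035], [-0.02, 0, 0, 0, 0, -0.3, 0.035], [-0.025, 0, 0, 0, 0, 0, 0.035], [-0.025, 0, 0, 0, 0, 0, 0.035], [-0.025, 0, 0, 0, 0, 0, 0.035], [-0.015, 0, 0, 0, 0, 0, 0.035], [0, 0, -0.02, 0, 0, 0, 0.035], [0, 0, -0.025, 0, 0, 0, 0.035], [0, 0, -0.03, 0, 0, 0, 0.035], [0, 0, -0.03, 0, 0, 0, 0.035], [0, 0, -0.03, 0, 0, 0, 0.035], [0, 0, -0.03, 0, 0, 0, 0.035], [0, 0, -0.025, 0, 0, 0, 0.035], [0, 0, -0.02, 0, 0, 0, 0.035], [0, 0, -0.01, 0, 0, 0, 0.035], [0, 0, 0, 0, 0, 0, 0.035]],
  ],
)

```text
t: 38.13
tool_pos: [0.4939, 0.3736, 0.1133]
tool_rot: [1.195, 1.22, -1.176]
contact_force: [0.7, -1.0, -1.9]
opening: 0.0465
```

```bash
python3 go.py .5055 .417 .07 2
```

```text
t 38.1333 pos [0.4939 0.3736 0.1133] op 0.0465 F [ 0.6629 -0.963  -1.9057] 
 shift mm [ 43.6  12.5 -42.8] turn deg [-0.19 -0.3  -0.61]
```

arm_command(
  plan=[
    [[0, 0.003, -0.012, 0, -0.1, -0.3, 0.035], [0, 0.004, -0.015, -0.1, -0.1, -0.3, 0.035], [0, 0.003, -0.01, 0, 0, 0, 0.035], [0.01, 0.001, -0.004, 0, 0, 0, 0.035], [0.01, 0, 0, 0, 0, 0, 0.035], [0, 0, 0, 0, 0, 0, 0.035], [0, 0, 0, 0, 0, 0, 0.035]],
  ],
)

```text
t: 38.72
tool_pos: [0.5044, 0.4106, 0.0923]
tool_rot: [1.184, 1.222, -1.189]
contact_force: [0.3, -1.0, -0.7]
opening: 0.0462
```

```bash
python3 go.py .5055 .417 .06 2
```

```text
t 38.7167 pos [0.5044 0.4106 0.0923] op 0.0462 F [ 0.2621 -1.031  -0.683 ] 
 shift mm [32.3  1.3 -6.5] turn deg [-0.25  0.17  0.05]
```

arm_command(
  plan=[
    [[0.006, 0.0005, -0.003, -0.2, 0.1, 0, 0.035], [0.008, 0.0005, -0.003, 0, 0, 0, 0.035], [0.008, 0, 0, 0, 0, 0, 0.035], [0.005, 0, 0, 0, 0, 0, 0.035], [0, 0, 0, 0, 0, 0, 0.035], [0, 0, 0, 0, 0, 0, 0.035]],
  ],
)

```text
t: 39.22
tool_pos: [0.5041, 0.4143, 0.0604]
tool_rot: [1.181, 1.225, -1.19]
contact_force: [0.8, 0.2, -0.2]
opening: 0.0458
```

```bash
python3 go.py .5055 .417 .03 2
```

```text
t 39.2167 pos [0.5041 0.4143 0.0604] op 0.0458 F [ 0.751   0.182  -0.2069] 
 shift mm [30.4  1.6 -2.8] turn deg [-0.14  0.21  0.23]
```

arm_command(
  plan=[
    [[0.003, 0.0012, -0.0022, -0.1, 0.2, 0.2, 0.035], [0.005, 0, 0, 0, 0, 0, 0.035], [0.005, 0, 0, 0, 0, 0, 0.035], [0.005, 0, 0, 0, 0, 0, 0.035], [0, 0, 0, 0, 0, 0, 0.035]],
  ],
)

```text
t: 39.63
tool_pos: [0.5058, 0.4171, 0.0416]
tool_rot: [1.185, 1.225, -1.182]
contact_force: [-0.8, -1.1, -0.9]
opening: 0.0459
```

```bash
python3 go.py .5055 .417 .018 2
```

```text
t 39.6333 pos [0.5058 0.4171 0.0416] op 0.0459 F [-0.7715 -1.1248 -0.908 ] 
 shift mm [23.6 -0.4  0.2] turn deg [-0.02 -0.06 -0.08]
```

arm_command(
  plan=[
    [[0.004, -0.0003, 0, 0, 0, -0.1, 0.035], [0.004, 0, 0, 0, 0, 0, 0.035], [0.003, 0, 0, 0, 0, 0, 0.035], [0.002, 0, 0, 0, 0, 0, 0.035]],
  ],
)

```text
t: 39.97
tool_pos: [0.5059, 0.4174, 0.0277]
tool_rot: [1.185, 1.226, -1.183]
contact_force: [0.5, 0.1, -1.6]
opening: 0.0457
```

```bash
python3 go.py .5055 .417 .018 2
```

```text
t 39.9667 pos [0.5059 0.4174 0.0277] op 0.0457 F [ 0.494   0.1406 -1.5613] 
 shift mm [ 9.7 -0.4  0.4] turn deg [-0.02 -0.09 -0.01]
```

arm_command(
  plan=[
    [[0.002, -0.0003, 0.0003, 0, 0, 0, 0.035], [0.002, 0, 0, 0, 0, 0, 0.035], [0.002, 0, 0, 0, 0, 0, 0.035], [0.001, 0, 0, 0, 0, 0, 0.035]],
  ],
)

```text
t: 40.3
tool_pos: [0.5054, 0.417, 0.0196]
tool_rot: [1.185, 1.226, -1.183]
contact_force: [-0.7, -0.2, -2.5]
opening: 0.0458
```

arm_command(
  plan=[
    [[0.001, 0, 0, 0, 0, 0, 0.035], [0.001, 0, 0, 0, 0, 0, 0.035]],
  ],
)

```text
t: 40.47
tool_pos: [0.5055, 0.417, 0.0175]
tool_rot: [1.185, 1.226, -1.183]
contact_force: [0.7, 0.5, -1.8]
opening: 0.046
```

arm_command(
  plan=[
    [[0.0005, 0, 0, 0, 0, 0, 0.035], [0.0005, 0, 0, 0, 0, 0, 0.035]],
  ],
)

```text
t: 40.63
tool_pos: [0.5057, 0.4172, 0.0174]
tool_rot: [1.185, 1.226, -1.183]
contact_force: [-1.2, -0.4, 1.5]
opening: 0.0462
```

Collar seated at the expected height. Release, lift, and go for the agitator, turning back to yaw 92°.

arm_command(
  plan=[
    [[0, 0, 0, 0, 0, 0, 0.068], [0, 0, 0, 0, 0, 0, 0.068], [0, 0, 0, 0, 0, 0, 0.068], [-0.01, 0, 0, 0, 0, 0, 0.068], [-0.02, 0, 0, 0, 0, 0, 0.06], [-0.025, 0, 0, 0, 0, 0, 0.05], [-0.025, 0, 0, 0, 0, 0, 0.05], [-0.015, 0, 0, 0, 0, 0, 0.05], [0, 0, 0.02, 0, 0, 0, 0.05], [0, 0, 0.03, 0, 0, 0, 0.05], [0, 0, 0.03, 0, 0, 0, 0.05], [0, 0, 0.03, 0, 0, 0, 0.05], [0, 0, 0.03, 0, 0, 0, 0.05], [0, 0, 0.03, 0, 0, 0, 0.05], [0, 0, 0.015, 0, 0, 0, 0.05], [0, 0, 0, -7, 0, 0, 0.05], [0, 0, 0, -7, 0, 0, 0.05], [0, 0, 0, -7, 0, 0, 0.05], [0, 0, 0, -7, 0, 0, 0.05], [0, 0, 0, -7, 0, 0, 0.05]],
  ],
)

```text
t: 42.3
tool_pos: [0.5179, 0.2257, 0.1344]
tool_rot: [0.719, 1.437, -0.69]
contact_force: [-0.2, -0.7, -0.3]
opening: 0.0499
```

arm_command(
  plan=[
    [[0, 0, 0, -7, 0, 0, 0.05], [0, 0, 0, -7, 0, 0, 0.05], [0, 0, 0, -7, 0, 0, 0.05], [0, 0, 0, -7, 0, 0, 0.05], [0, 0, 0, -7, 0, 0, 0.05], [0, 0, 0, -7, 0, 0, 0.05], [0, 0, 0, -5, 0, 0, 0.05], [0, 0, 0, 0, 0, 0, 0.05]],
  ],
)

```text
t: 42.97
tool_pos: [0.5201, 0.226, 0.1431]
tool_rot: [0.057, 1.539, -0.036]
contact_force: [-0.9, -0.2, -0.7]
opening: 0.0498
```

```bash
python3 go.py .5167 .2063 .03 92.1; python3 look.py w11 agitator collar
```

```text
t 42.9667 pos [0.5201 0.226  0.1431] op 0.0498 F [-0.9302 -0.2386 -0.7207] 
 shift mm [112.7 -21.5  -5.7] turn deg [-5.49  1.8  -0.73]
42.9667 [0.5201 0.226  0.1431] yaw 86.61820288254643 xax [ 0.0315  0.0124 -0.9994] 0.04982251811986393 [-0.9302 -0.2386 -0.7207]
agitator [(array([0.5173, 0.2092, 0.003 ]), 0.84), (array([0.5055, 0.4154, 0.0032]), 0.33)]
collar [(array([0.5066, 0.4167, 0.0564]), 0.79)]
```

arm_command(
  plan=[
    [[0, -0.007, -0.001, -2.5, 0.9, -0.4, 0.05], [0.01, -0.007, -0.001, -2.5, 0.9, -0.3, 0.05], [0.015, -0.006, -0.001, -0.4, 0, 0, 0.05], [0.015, 0, 0, 0, 0, 0, 0.05], [0.015, 0, 0, 0, 0, 0, 0.05], [0.01, 0, 0, 0, 0, 0, 0.05], [0, 0, 0, 0, 0, 0, 0.05]],
  ],
)

```text
t: 43.7
tool_pos: [0.5184, 0.2059, 0.0784]
tool_rot: [-0.018, 1.567, 0.02]
contact_force: [-0.0, 0.1, -0.6]
opening: 0.0498
```

```bash
python3 go.py .5167 .2063 -.0355 92.1
```

```text
t 43.7 pos [0.5184 0.2059 0.0784] op 0.0498 F [-0.0144  0.0934 -0.6011] 
 shift mm [113.9   0.2  -2.1] turn deg [-0.71  0.2  -0.09]
```

arm_command(
  plan=[
    [[0.01, 0, -0.001, -0.4, 0.2, -0.1, 0.05], [0.015, 0, -0.001, -0.3, 0, 0, 0.05], [0.015, 0, 0, 0, 0, 0, 0.05], [0.015, 0, 0, 0, 0, 0, 0.05], [0.015, 0, 0, 0, 0, 0, 0.05], [0, 0, 0, 0, 0, 0, 0.05]],
  ],
)

```text
t: 44.2
tool_pos: [0.5193, 0.2072, 0.0084]
tool_rot: [-0.027, 1.564, 0.029]
contact_force: [-0.9, -0.4, -0.5]
opening: 0.0501
```

```bash
python3 go.py .5167 .2063 -.0355 92.1
```

```text
t 44.2 pos [0.5193 0.2072 0.0084] op 0.0501 F [-0.8902 -0.412  -0.5044] 
 shift mm [43.9 -0.9 -2.9] turn deg [-0.04  0.35 -0.06]
```

arm_command(
  plan=[
    [[0.008, -0.0008, -0.002, 0, 0.3, 0, 0.05], [0.01, 0, -0.001, 0, 0, 0, 0.05], [0.01, 0, 0, 0, 0, 0, 0.05], [0.008, 0, 0, 0, 0, 0, 0.05], [0.003, 0, 0, 0, 0, 0, 0.05], [0, 0, 0, 0, 0, 0, 0.05]],
  ],
)

```text
t: 44.7
tool_pos: [0.5185, 0.2071, -0.0315]
tool_rot: [-0.027, 1.566, 0.03]
contact_force: [-1.1, -0.8, 0.5]
opening: 0.0498
```

```bash
python3 go.py .5167 .2063 -.0355 92.1
```

```text
t 44.7 pos [ 0.5185  0.2071 -0.0315] op 0.0498 F [-1.1297 -0.8138  0.4631] 
 shift mm [ 4.  -0.8 -1.8] turn deg [-0.04  0.27 -0.11]
```

arm_command(
  plan=[
    [[0.003, -0.0008, -0.0015, 0, 0.25, -0.1, 0.05], [0, 0, 0, 0, 0, 0, 0.05], [0, 0, 0, 0, 0, 0, 0.02], [0, 0, 0, 0, 0, 0, 0.02], [0, 0, 0, 0, 0, 0, 0.02], [0, 0, 0, 0, 0, 0, 0.02], [0, 0, 0, 0, 0, 0, 0.02]],
  ],
  squeeze=40,
)

```text
t: 45.28
tool_pos: [0.5174, 0.2063, -0.0341]
tool_rot: [-0.028, 1.57, 0.028]
contact_force: [-0.2, 0.0, -1.6]
opening: 0.0327
```

```bash
python3 go.py .5167 .2063 -.0355 92.1
```

```text
t 45.2833 pos [ 0.5174  0.2063 -0.0341] op 0.0327 F [-0.2382  0.0439 -1.6278] 
 shift mm [ 1.4  0.  -0.7] turn deg [-0.04  0.06 -0.01]
```

Gripped again. Lift and carry home; target is TCP (0.506, 0.4166, 0.029).

arm_command(
  plan=[
    [[-0.004, 0, 0, 0, 0, 0, 0.02], [-0.01, 0, 0, 0, 0, 0, 0.02], [-0.02, 0, 0, 0, 0, 0, 0.02], [-0.025, 0, 0, 0, 0, 0, 0.02], [-0.025, 0, 0, 0, 0, 0, 0.02], [-0.025, 0, 0, 0, 0, 0, 0.02], [-0.02, 0, 0, 0, 0, 0, 0.02], [0, 0.015, 0, 0, 0, 0, 0.02], [0, 0.025, 0, 0, 0, 0, 0.02], [0, 0.025, 0, 0, 0, 0, 0.02], [0, 0.025, 0, 0, 0, 0, 0.02], [0, 0.025, 0, 0, 0, 0, 0.02], [0, 0.025, 0, 0, 0, 0, 0.02], [0, 0.02, 0, 0, 0, 0, 0.02], [0, 0.01, 0, 0, 0, 0, 0.02], [0, 0, 0, 0, 0, 0, 0.02]],
  ],
)

```text
t: 46.62
tool_pos: [0.5117, 0.3832, 0.1153]
tool_rot: [-0.022, 1.561, 0.029]
contact_force: [-0.6, 0.1, -2.7]
opening: 0.0327
```

```bash
python3 go.py .506 .4166 .07 92.1
```

```text
t 46.6167 pos [0.5117 0.3832 0.1153] op 0.0327 F [-0.6131  0.0849 -2.669 ] 
 shift mm [45.4 33.4 -5.1] turn deg [-0.24  0.56 -0.22]
```

arm_command(
  plan=[
    [[0, 0.009, -0.002, -0.1, 0.3, -0.1, 0.02], [0, 0.01, -0.002, -0.1, 0.3, -0.1, 0.02], [0.005, 0.008, -0.001, 0, 0, 0, 0.02], [0.01, 0.003, 0, 0, 0, 0, 0.02], [0.01, 0, 0, 0, 0, 0, 0.02], [0, 0, 0, 0, 0, 0, 0.02], [0, 0, 0, 0, 0, 0, 0.02]],
  ],
)

```text
t: 47.2
tool_pos: [0.5052, 0.4121, 0.0875]
tool_rot: [-0.029, 1.573, 0.024]
contact_force: [-0.2, -0.8, -1.2]
opening: 0.0325
```

```bash
python3 go.py .506 .4166 .055 92.1
```

```text
t 47.2 pos [0.5052 0.4121 0.0875] op 0.0325 F [-0.1832 -0.7557 -1.2152] 
 shift mm [32.5  4.5  1. ] turn deg [-0.17 -0.16  0.15]
```

arm_command(
  plan=[
    [[0.005, 0.002, 0.0005, -0.1, -0.1, 0.1, 0.02], [0.007, 0.002, 0.0005, 0, 0, 0, 0.02], [0.007, 0, 0, 0, 0, 0, 0.02], [0.006, 0, 0, 0, 0, 0, 0.02], [0, 0, 0, 0, 0, 0, 0.02], [0, 0, 0, 0, 0, 0, 0.02]],
  ],
)

```text
t: 47.7
tool_pos: [0.5058, 0.4145, 0.0582]
tool_rot: [-0.029, 1.574, 0.024]
contact_force: [-0.2, 0.3, -2.5]
opening: 0.0325
```

```bash
python3 go.py .506 .4166 .045 92.1
```

```text
t 47.7 pos [0.5058 0.4145 0.0582] op 0.0325 F [-0.2221  0.2931 -2.4829] 
 shift mm [13.2  2.1  0.3] turn deg [-0.16 -0.19  0.15]
```

arm_command(
  plan=[
    [[0.001, 0.0015, 0.0002, -0.1, -0.2, 0.15, 0.02], [0.001, 0.0005, 0, 0, 0, 0, 0.02], [0, 0, 0, 0, 0, 0, 0.02], [0, 0, 0, 0, 0, 0, 0.02]],
  ],
)

```text
t: 48.03
tool_pos: [0.5063, 0.4169, 0.0566]
tool_rot: [-0.027, 1.569, 0.029]
contact_force: [-0.6, -1.4, -2.1]
opening: 0.0327
```

```bash
python3 go.py .506 .4166 .045 92.1
```

```text
t 48.0333 pos [0.5063 0.4169 0.0566] op 0.0327 F [-0.6231 -1.3759 -2.0825] 
 shift mm [11.6 -0.3 -0.4] turn deg [-0.05  0.08 -0.05]
```

arm_command(
  plan=[
    [[0.004, -0.0003, -0.0003, 0, 0, 0, 0.02], [0.004, 0, 0, 0, 0, 0, 0.02], [0.004, 0, 0, 0, 0, 0, 0.02], [0.003, 0, 0, 0, 0, 0, 0.02]],
  ],
)

```text
t: 48.37
tool_pos: [0.5072, 0.4174, 0.0424]
tool_rot: [-0.026, 1.566, 0.03]
contact_force: [-0.4, 0.6, -2.1]
opening: 0.0328
```

```bash
python3 go.py .506 .4166 .029 92.1
```

```text
t 48.3667 pos [0.5072 0.4174 0.0424] op 0.0328 F [-0.403   0.5905 -2.1003] 
 shift mm [13.4 -0.8 -1.3] turn deg [-0.05  0.27 -0.15]
```

arm_command(
  plan=[
    [[0.002, -0.0007, -0.0012, 0, 0.25, -0.1, 0.02], [0.002, 0, 0, 0, 0, 0, 0.02], [0.002, 0, 0, 0, 0, 0, 0.02], [0.002, 0, 0, 0, 0, 0, 0.02]],
  ],
)

```text
t: 48.7
tool_pos: [0.5053, 0.4162, 0.0323]
tool_rot: [-0.028, 1.572, 0.028]
contact_force: [-0.4, 0.2, -1.5]
opening: 0.0328
```

```bash
python3 go.py .506 .4166 .029 92.1
```

```text
t 48.7 pos [0.5053 0.4162 0.0323] op 0.0328 F [-0.3708  0.1992 -1.488 ] 
 shift mm [3.3 0.4 0.7] turn deg [-0.05 -0.1   0.01]
```

Past the pin top without contact. The last 3 mm:

arm_command(
  plan=[
    [[0.001, 0.0003, 0.0005, 0, -0.1, 0, 0.02], [0.001, 0, 0, 0, 0, 0, 0.02], [0.0005, 0, 0, 0, 0, 0, 0.02], [0.0005, 0, 0, 0, 0, 0, 0.02]],
  ],
)

```text
t: 49.03
tool_pos: [0.5057, 0.4164, 0.0289]
tool_rot: [-0.029, 1.571, 0.028]
contact_force: [-1.7, -0.7, 2.7]
opening: 0.0328
```

It seated exactly at the predicted home height. Release, back off, and check.

arm_command(
  plan=[
    [[0, 0, 0, 0, 0, 0, 0.055], [0, 0, 0, 0, 0, 0, 0.055], [0, 0, 0, 0, 0, 0, 0.055], [-0.01, 0, 0, 0, 0, 0, 0.055], [-0.02, 0, 0, 0, 0, 0, 0.055], [-0.025, 0, 0, 0, 0, 0, 0.055], [-0.025, 0, 0, 0, 0, 0, 0.055], [-0.025, 0, 0, 0, 0, 0, 0.055], [-0.025, 0, 0, 0, 0, 0, 0.055], [-0.02, 0, 0, 0, 0, 0, 0.055], [0, 0, 0, 0, 0, 0, 0.055], [0, 0, 0, 0, 0, 0, 0.055]],
  ],
)

```text
t: 50.03
tool_pos: [0.5071, 0.4174, 0.1942]
tool_rot: [-0.025, 1.564, 0.031]
contact_force: [0.5, 0.0, -0.1]
opening: 0.0553
```

```bash
python3 go.py .506 .4166 .2 92.1; python3 sc.py s3 .504 .4165 .07; python3 - <<'E'
from h import *
im=get_image("scene")
for n in ["agitator","collar","old_bearing","new_bearing","small_bearing"]:
    print(n,[(W("scene",d["at"]),round(d["conf"],2)) for d in mark_of("scene",n)][:3])
a=cv2.resize(cv2.imread("pics/s3.png"),(480,400))
b=im[200:300,350:480,::-1];cv2.imwrite("pics/fin.png",np.hstack([a,cv2.resize(b,(320,400))]))
E
```

```text
t 50.0333 pos [0.5071 0.4174 0.1942] op 0.0553 F [ 0.4678  0.0377 -0.064 ] 
 shift mm [-5.8 -0.8 -1.1] turn deg [-0.05  0.38 -0.21]
259 174
agitator [(array([0.5108, 0.4149, 0.0639]), 0.7)]
collar [(array([0.5056, 0.4164, 0.0541]), 0.55)]
old_bearing [(array([ 0.3738,  0.3924, -0.002 ]), 0.84)]
new_bearing []
small_bearing [(array([ 0.6577, -0.0418,  0.001 ]), 0.72), (array([ 0.5422, -0.0687, -0.0025]), 0.69)]
```

View pics/fin.png

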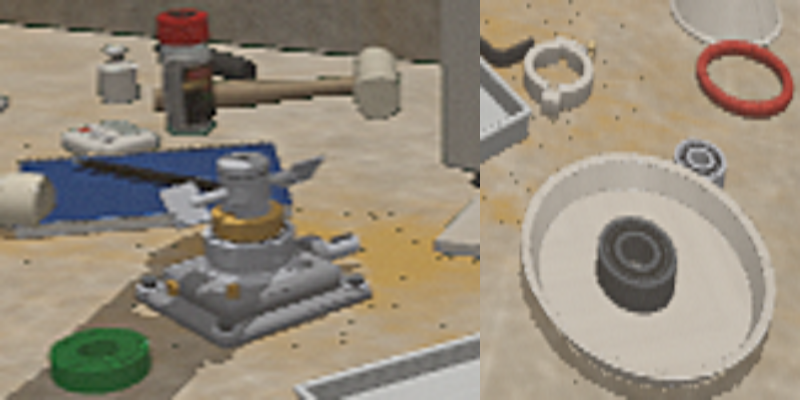

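The stack is upright with the bright bearing, collar and agitator in place. The old bearing lies flat in the pan, and the small bearing and green ring haven't moved.

```bash
python3 -c "
from station import finish_job;print(finish_job())"
```

```text
the job is handed in; nothing more can be done
None
```

The bearing is changed and the job was handed in at about 50 s of the 138 s allowed. `finish_job` gave no verdict.

- **Removal:** I laid the agitator and then the collar in the parts tray, and put the old bearing in the pan.
- **Refit:** The new bearing went on the seat, then the collar, then the agitator with its slot over the pin.

**Last checks**
- **Seating:** The three parts met light contact (1–3 N) within about 0.5 mm of their expected heights: bearing underside near 36 mm, collar 52 mm, agitator 66 mm. The agitator passed the pin top without touching it.
- **Final picture:** It shows the agitator upright on the collar and bright bearing, and the old bearing flat in the pan. The small bearing and the green ring are where they were, and the gripper is clear of everything.

**What disagreed**
- **Finger length:** The finger ends were about 40 mm short of the reported TCP. My first closing on the hub caught nothing, so I worked from measured contact heights instead.
- **Networks:** In the last scene picture they did not report the new bearing, called the green ring `old_bearing`, and called the old bearing in the pan `small_bearing`. I relied on the picture for those three.

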